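Clear the heap of sanding tools off the turntable

TASK

The sanding tools are heaped on the turntable: clear them off from the top down and put each in its own place. First the plain wood stick goes on the stick rest with the unpainted bars, then the red and the black stick (in either order) go on the rests with the bars of their colour, each lying across both bars between the posts and centred along its rest; last of all the sanding block goes flat between the corners of its tray. Do not disturb the cone and the tub of dowels that stand nearby.

Things in the scene. Friction and masses are not known exactly. Their poses are not given: they have to be found in the camera images.
- plain_stick_mid (a point): Plain bare wood stick, 15 x 140 x 6 mm (x, y, z), no abrasive on it; the uppermost thing of the heap on the turntable, bridging the two other sticks, lengthwise over the block. Point at its centre, half-way up (3 mm above its underside); its length is y, its width is x, z is up as it lies. Loose, about 20 g.
- red_stick_mid (a point): Wood sanding stick half wrapped in rust-red abrasive (the other end bare), 20 x 160 x 8 mm (x, y, z); lies crosswise on the block, beside the black one, under the plain stick. Point at its centre, half-way up (4 mm above its underside); its length is y, its width is x, z up. The two lower sticks are about 68 mm apart from centre to centre. Loose, about 30 g.
- black_stick_mid (a point): Wood sanding stick half wrapped in black-grey abrasive (the other end bare), 24 x 160 x 8 mm (x, y, z); lies crosswise on the block, beside the red one, under the plain stick. Point at its centre, half-way up (4 mm above its underside); its length is y, its width is x, z up. Loose, about 30 g.
- block_mid (a point): Brown wooden sanding block, 60 x 114 x 26 mm (x, y, z); bottom of the heap, lying on the round wooden turntable (230 mm across, top 70 mm above the bench, it does not turn). Point at its centre, half-way up (13 mm above its underside); its length is y, its width of 60 mm is x, z up. Loose, 0.1 to 0.2 kg.
- rest_red: Low stick rest with red bars, fixed to the bench; board 52 x 120 x 5 mm. Origin: centre of its underside; z up. Two red bars along x at y = -45 and +45 mm (12 mm wide, tops at z = 14 mm), each with two 9 mm high end posts 36 mm apart. The red stick lies along y on both bars, its middle over the origin, either end leading. Fingers fit between the bars. The rests stand in any order.
- rest_black: Low stick rest with black bars, fixed to the bench; board 56 x 120 x 5 mm. Origin: centre of its underside; z up. Two black bars along x at y = -45 and +45 mm (12 mm wide, tops at z = 14 mm), each with two 9 mm high end posts 40 mm apart. The black stick lies along y on both bars, its middle over the origin, either end leading. Fingers fit between the bars. The rests stand in any order.
- rest_plain: Low stick rest with unpainted bars, fixed to the bench; board 47 x 120 x 5 mm. Origin: centre of its underside; z up. Two bare pale wood bars along x at y = -45 and +45 mm (12 mm wide, tops at z = 14 mm), each with two 9 mm high end posts 31 mm apart. The plain stick lies along y on both bars, its middle over the origin, either end leading. Fingers fit between the bars. The rests stand in any order.
- block_tray: Tray for the block: plywood board 96 x 150 x 6 mm (x, y, z), fixed to the bench, with an aluminium angle rising 10 mm above the board at each corner. Origin: centre of its underside; z up. The corners enclose 80 x 134 mm; the block lies flat between them on the board (top at z = 6 mm), its length along y, either end leading. The middles of the sides are open for the fingers.
- cone_mid (a point): Bystander: small cream cast cone, 44 mm across the foot, 66 mm high, upright on the bench near the stick rests. Point at its centre, half-way up. Loose; leave it alone.
- tub_mid (a point): Bystander: small white tub holding short dowels, 71 mm across, 52 mm high, upright on the bench near the block's tray. Point at its centre, half-way up. Loose; leave it alone.
Not all that is in view belongs to the job. Leave any turquoise look-alike of the block_tray alone.

How it is judged:
By the outcome, as a careful person would: the job done as asked, in the order asked, and still so for the second after the job is handed in, with the robot touching nothing.
It also fails if it takes over 118 s, if anything falls off the work surface, if the arm or the gripper's body presses on something with over 40 N, if the wrist force passes 120 N, or if a joint passes its speed limit or range.

ROBOT

A 6-joint arm with a two-finger parallel gripper is mounted at the origin on a cart in front of the work surface, level with it; the furniture and walls round the work are solid. World frame = base frame: x ahead of the robot, y to its left, z up, the work surface at z = 0. Lengths are in m, angles in rad, forces in N, time in s.
With the tool pointing down it reaches from about 0.25 to 0.8 m from the base axis. Payload 8.5 kg.
Tool frame: the origin (TCP) lies between the finger pads; the fingertips stand 19 mm ahead of it and the grasp point (between the pads) is the TCP; z points along the fingers, y is the direction in which the jaws open and shut (so a half turn about z gives the same grasp; the last joint's range is limited). The gripper opens to 85 mm and grips with 20 to 120 N. Pads are 22 mm wide; open, the fingers measure 114 mm over their backs; the gripper's body (76 mm by 85 mm) begins 54 mm behind the grasp point. The pads swing forward as they close: fully open they stand 13 mm farther back than shut.
Start: joints at [-1.134, 0.238, -0.013, 1.319, 0, 1.571], TCP at [0.222, -0.476, 0.25] pointing down, gripper open.
Joint ranges: [-2.66, 2.66], [-1.03, 1.9], [-1.14, 1.46], [-1.82, 2.27], [-1.45, 1.34], [-3.14, 3.14]. Speed limits (rad/s): [2.22, 2.22, 2.79, 3.14, 3.14, 3.14].

INTERFACE

Orientations are given as a unit quaternion [x, y, z, w].
In Python, from cell import * gives the robot as it stands.
- The arm moves only by the shell command python3 -m jog 'ROWS' [FORCE]. ROWS is JSON, a list of rows, each an object of numbers: "hand": the opening in per cent of the stroke, from 0 (shut) to 100 (fully open); "tx", "ty", "tz": the shift along the tool's x, y, z in m; "turn": the turn about the tool's z in rad. In form: [{"hand": .., "tx": .., "ty": .., "tz": .., "turn": ..}, ...]. A call has exactly 8 rows; each row is the pose to reach, as a shift and turn from the pose commanded when the call began, along the tool's axes at that moment; what a row does not reach only later rows make up. A row lasts 1/12 s, in which the tool goes at most 41.7 mm and 7.16 degrees, less where a joint would pass 70% of its speed; a pose out of reach is approached as far as the arm can. A call with a gripper value outside its range is refused whole. The fingers move at their own pace and stop on an object; FORCE is the grip in N (left out, the last holds). Time passes only in rows, so rows that repeat a pose let the fingers close, or fill a call up. It gives the time, the measured TCP pose, the force and the opening at its end, in the units of the state.
- get_obs(): the state, without advancing time (a new reading comes with each control period).
- read_camera(name): name is "scene" or "top"; returns a dict with "pixels" (400x640x3 uint8, blue, green, red), "mtx" (3x3 intrinsics, pixels), "k1" (the pictures are not rectified: a ray, as slopes to the right and down, at radius r is drawn at 1 + k1 r^2 times it, then the intrinsics apply), "eye" and "orientation" of the camera in the world. Camera axes: x right, y down, z forward; pixel columns grow to the right and rows downward; lengths in m; the calibration is good to about 2 mm. A picture is of the moment at which its call begins. There is no depth.
- hand_in(): hands the job in, once; it reports no verdict.
The state is a dict: "t": time; "qpos": joint angles; "qd": joint speeds; "tau": joint torques, N m; "tcp_pos": TCP position; "ee_rot": TCP orientation; "contact_force": force on the tool from outside, world axes, zero at the start; "wrist_torque": the same for the moment, N m; "grip_width": finger opening in m.
Only numpy, scipy, OpenCV 4.12 (cv2) and the standard library are available. Lean on these libraries where they do the work, as an engineer would, in place of code of your own. Each camera call takes 0.05 s, during which the arm holds its last target.

## Working session

There is one attempt and no reset: what is moved stays moved. The work goes in short steps, Python scripts to look and compute and a shell command to move; the robot and the scene stay as the last step left them, time stands still between calls to the robot, and variables do not carry over. Pictures are saved under pics/ and viewed, and the job is handed in when it is done.

```bash
ls; mkdir -p pics; python3 - <<'E'
from cell import *
import cv2
o=get_obs(); print({k:o[k] for k in('t','tcp_pos','ee_rot','grip_width','contact_force')})
for n in('scene','top'):
    c=read_camera(n); cv2.imwrite(f'pics/{n}0.png',c['pixels']); print(n,c['mtx'],c['k1'],c['eye'],c['orientation'])
E
```

```text
pics
{'t': 0.0, 'tcp_pos': array([ 0.22194062, -0.4753347 ,  0.24968156]), 'ee_rot': array([ 9.76240879e-01,  2.16686915e-01, -1.67877668e-04, -7.05931477e-04]), 'grip_width': 0.08572949464694772, 'contact_force': array([ 0.14953182, -1.09104276,  0.21636405])}
scene [[368.8444384    0.         316.79895756]
 [  0.         368.8444384  196.00891131]
 [  0.           0.           1.        ]] -0.009190720145781884 [-0.03901634  0.70701669  1.06380374] [-0.29466282  0.89419856 -0.31972607  0.1065739 ]
top [[366.44294756   0.         316.44184595]
 [  0.         366.44294756 203.69369134]
 [  0.           0.           1.        ]] -0.08435981108942735 [0.21023075 0.085831   1.47257502] [ 0.7053055  -0.70406482  0.06426445 -0.0520284 ]
```

View pics/scene0.png

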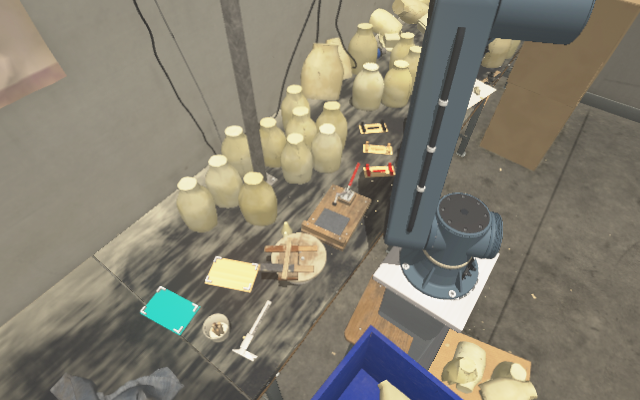

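View pics/top0.png

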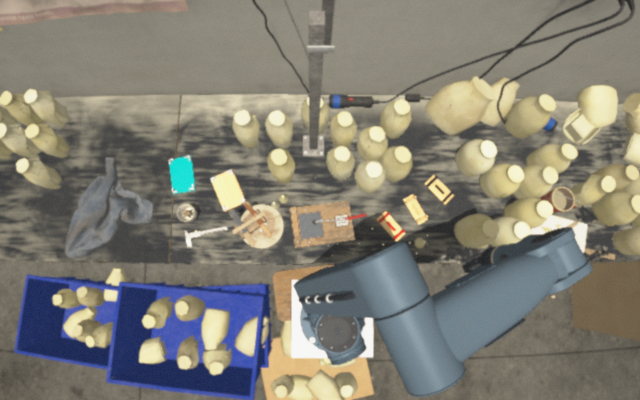

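The top view shows the yellow-board tray at (228,190), with its turquoise look-alike at (181,174). The heap is at (261,227). The rests are at (391,226) red, (416,208) plain and (438,189) black. I'll enlarge these.

```bash
cat > h.py <<'E'
from cell import *
import cv2, numpy as np
from scipy.spatial.transform import Rotation as R
def pose(c): return R.from_quat(c['orientation']).as_matrix(), np.array(c['eye'])
def proj(c,P):
    Rm,e=pose(c); P=np.atleast_2d(P); d=(P-e)@Rm
    s=d[:,:2]/d[:,2:]; r2=(s**2).sum(1,keepdims=True); s=s*(1+c['k1']*r2)
    return s*[c['mtx'][0,0],c['mtx'][1,1]]+c['mtx'][:2,2]
def unproj(c,uv,z):
    uv=np.atleast_2d(np.array(uv,float))
    s=cv2.undistortPoints(uv.reshape(-1,1,2),c['mtx'],np.array([c['k1'],0,0,0.]),None,None).reshape(-1,2)
    Rm,e=pose(c); d=np.c_[s,np.ones(len(s))]@Rm.T
    return e+d*((z-e[2])/d[:,2])[:,None]
def crop(c,name,x0,y0,w,h,k,lines=()):
    im=c['pixels'].copy()
    im=cv2.resize(im[y0:y0+h,x0:x0+w],None,fx=k,fy=k,interpolation=cv2.INTER_CUBIC)
    for L in lines:
        q=((proj(c,L)-[x0,y0]+.5)*k).astype(int)
        cv2.polylines(im,[q.reshape(-1,1,2)],False,(255,0,255),1)
    for i in range(0,w,10):
        cv2.line(im,(i*k,0),(i*k,8 if (x0+i)%50 else 20),(0,255,0),1)
        if (x0+i)%20==0: cv2.putText(im,str(x0+i),(i*k,20),0,.4,(0,255,0),1)
    for i in range(0,h,10):
        cv2.line(im,(0,i*k),(8,i*k),(0,255,0),1)
        if (y0+i)%20==0: cv2.putText(im,str(y0+i),(8,i*k+4),0,.4,(0,255,0),1)
    cv2.imwrite('pics/'+name+'.png',im)
E
python3 - <<'E'
from h import *
c=read_camera('top'); s=read_camera('scene')
crop(c,'t_heap',160,150,140,110,5); crop(c,'t_rest',370,170,100,80,8)
crop(s,'s_heap',200,210,140,100,5); crop(s,'s_rest',340,110,70,80,8)
E
```

```text
(no output)
```

View pics/t_heap.png

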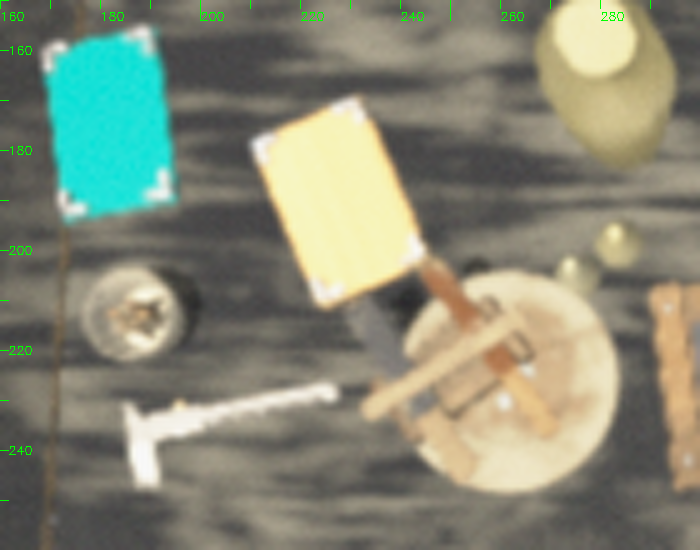

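View pics/t_rest.png

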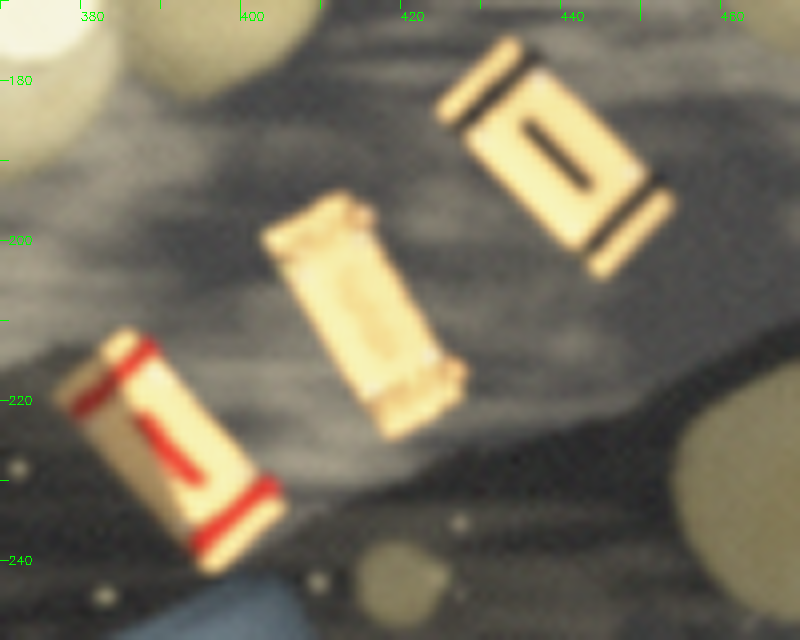

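View pics/s_heap.png

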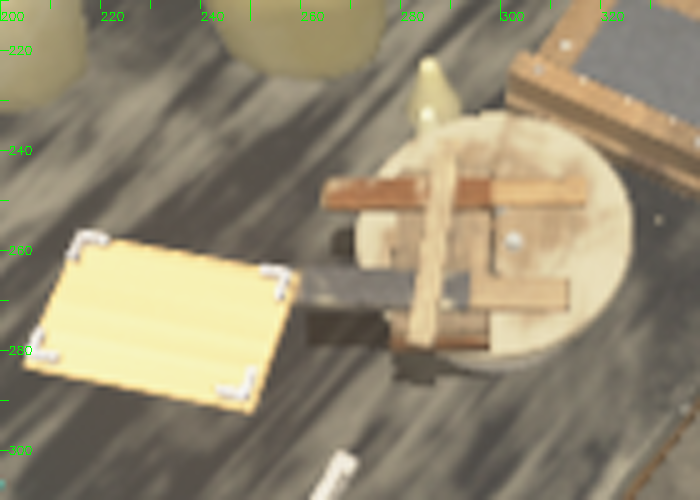

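View pics/s_rest.png

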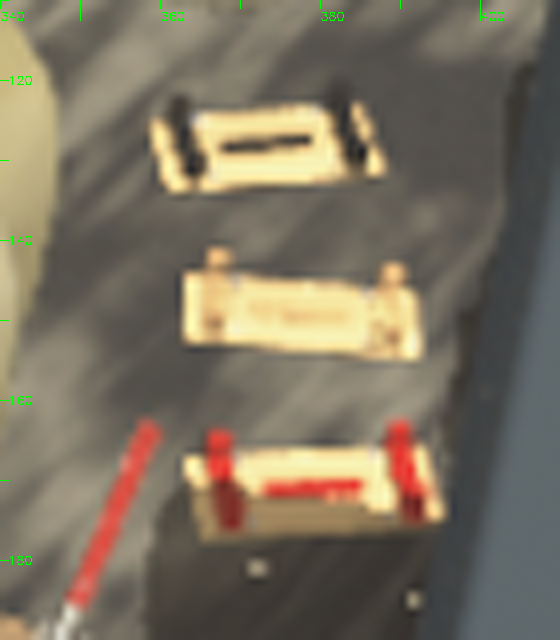

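```bash
cat > m.py <<'E'
from h import *
c=read_camera('top'); s=read_camera('scene')
def rep(n,cam,e1,e2,z):
    P=unproj(cam,[e1,e2],z); d=P[1]-P[0]
    print(n,'mid',P.mean(0).round(4),'len',round(np.hypot(*d[:2])*1e3,1),'yaw',round(np.degrees(np.arctan2(d[1],d[0])),1))
def rep4(n,cam,q,z):
    P=unproj(cam,q,z); 
    e=[P[0]+P[1],P[2]+P[3]]; d=(e[1]-e[0])/2; w=(P[0]+P[3]-P[1]-P[2])/2
    print(n,'mid',P.mean(0).round(4),'len',round(np.hypot(*d[:2])*1e3,1),'wid',round(np.hypot(*w[:2])*1e3,1),'yaw',round(np.degrees(np.arctan2(d[1],d[0])),1))
E
python3 - <<'E'
from m import *
rep('plain t',c,(264.4,214.4),(233.6,232.4),.11)
rep('plain s',s,(288.4,241),(284.8,278),.11)
rep('red t',c,(245,202.4),(269.4,235),.104)
rep('red s',s,(264.4,249),(317.4,248),.104)
rep('black t',c,(232,212),(253,245),.104)
rep('black s',s,(260,267),(313.6,268.6),.104)
def T(p,x0,y0,k): return [(x0+a/k-.5,y0+b/k-.5) for a,b in p]
# corners order: end A two, end B two
t=lambda p:T(p,160,150,5); u=lambda p:T(p,200,210,5)
rep4('tray t',c,t([(360,95),(250,140),(322,310),(425,250)]),.006)
rep4('tray s',s,u([(75,230),(22,367),(252,413),(300,270)]),.006)
t=lambda p:T(p,370,170,8); u=lambda p:T(p,340,110,8)
# bars' board corners: upper end, lower end
rep4('red rest t',c,t([(127,323),(52,395),(210,577),(290,505)]),.005)
rep4('plain rest t',c,t([(348,188),(260,238),(388,443),(470,390)]),.005)
rep4('black rest t',c,t([(515,33),(433,113),(598,282),(680,200)]),.005)
rep4('red rest s',s,u([(185,455),(200,543),(445,520),(425,445)]),.005)
rep4('plain rest s',s,u([(185,272),(183,345),(422,360),(415,290)]),.005)
rep4('black rest s',s,u([(150,115),(170,195),(387,175),(358,100)]),.005)
o=get_obs(); M=R.from_quat(o['ee_rot']).as_matrix(); print(M.round(3))
E
```

```text
plain t mid [0.3613 0.3141 0.11  ] len 132.3 yaw 121.0
plain s mid [0.3579 0.3233 0.11  ] len 123.3 yaw 124.6
red t mid [0.3802 0.2852 0.104 ] len 155.6 yaw -142.3
red s mid [0.3726 0.2859 0.104 ] len 159.8 yaw -142.3
black t mid [0.343  0.3394 0.104 ] len 148.8 yaw -146.2
black s mid [0.3413 0.3436 0.104 ] len 156.1 yaw -145.4
tray t mid [0.5133 0.425  0.006 ] len 149.0 wid 96.4 yaw -155.4
tray s mid [0.5082 0.4245 0.006 ] len 151.8 wid 99.7 yaw -154.9
red rest t mid [ 0.3647 -0.2405  0.005 ] len 121.9 wid 54.8 yaw -139.4
plain rest t mid [ 0.4343 -0.3446  0.005 ] len 121.4 wid 52.8 yaw -150.1
black rest t mid [ 0.5173 -0.449   0.005 ] len 121.2 wid 63.2 yaw -136.9
red rest s mid [ 0.3606 -0.2382  0.005 ] len 120.9 wid 55.0 yaw -138.3
plain rest s mid [ 0.4289 -0.3414  0.005 ] len 120.9 wid 53.7 yaw -149.5
black rest s mid [ 0.5132 -0.4471  0.005 ] len 118.6 wid 65.2 yaw -136.5
[[ 0.906  0.423 -0.   ]
 [ 0.423 -0.906  0.   ]
 [-0.    -0.001 -1.   ]]
```

```bash
cat > ov.py <<'E'
from m import *
def box(x,y,yaw,L,W,z):
    a=np.radians(yaw); u=np.array([np.cos(a),np.sin(a)]); v=np.array([-u[1],u[0]])
    q=[np.array([x,y])+i*L/2*u+j*W/2*v for i,j in((1,1),(1,-1),(-1,-1),(-1,1),(1,1))]
    return np.array([[*p,z] for p in q])
E
python3 - <<'E'
from ov import *
heap=[box(.3600,.3185,122.5,.140,.015,.110),box(.3765,.2855,-142.3,.16,.02,.104),box(.342,.3410,-145.4,.16,.024,.104),box(.511,.425,-155.2,.15,.096,.006)]
rest=[box(.3627,-.2393,-138.9,.12,.052,.005),box(.4316,-.343,-149.8,.12,.047,.005),box(.5153,-.448,-136.7,.12,.056,.005)]
crop(c,'t_h2',200,160,100,95,7,heap); crop(c,'t_r2',370,170,100,80,8,rest)
crop(s,'s_h2',200,215,130,90,6,heap); crop(s,'s_r2',340,110,70,70,8,rest)
rep('lever tip z? t',c,(345,219),(366,214),.1); 
# triangulate lever tip
from scipy.optimize import least_squares
f=lambda p:np.r_[proj(c,p)[0]-(366,214),proj(s,p)[0]-(359,163)]
r=least_squares(f,[.4,0,.1]); print(r.x,r.fun)
print(unproj(c,[(313,147),(418,242),(497,185),(186,212),(281,198),(273,204)],0).round(3))
E
```

```text
lever tip z? t mid [ 0.3897 -0.086   0.1   ] len 82.4 yaw -76.5
[ 0.39399514 -0.12345311  0.12290852] [ 0.25388279  0.56897546 -0.58129546 -0.12193377]
[[ 0.696  0.075  0.   ]
 [ 0.299 -0.352  0.   ]
 [ 0.538 -0.705  0.   ]
 [ 0.419  0.592  0.   ]
 [ 0.478  0.205  0.   ]
 [ 0.453  0.237  0.   ]]
```

View pics/t_h2.png

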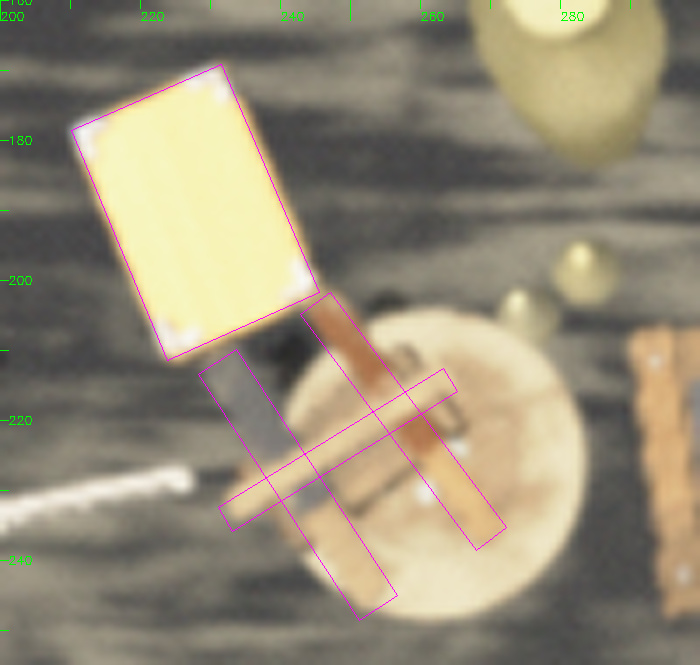

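View pics/s_h2.png

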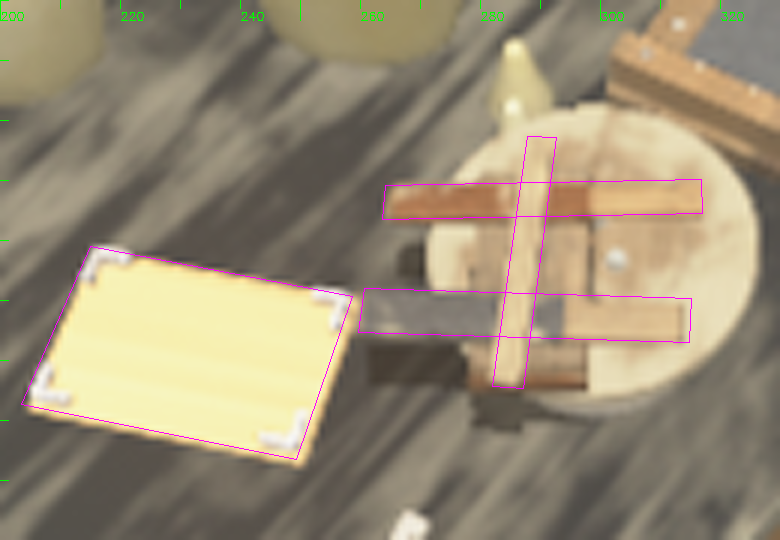

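View pics/t_r2.png

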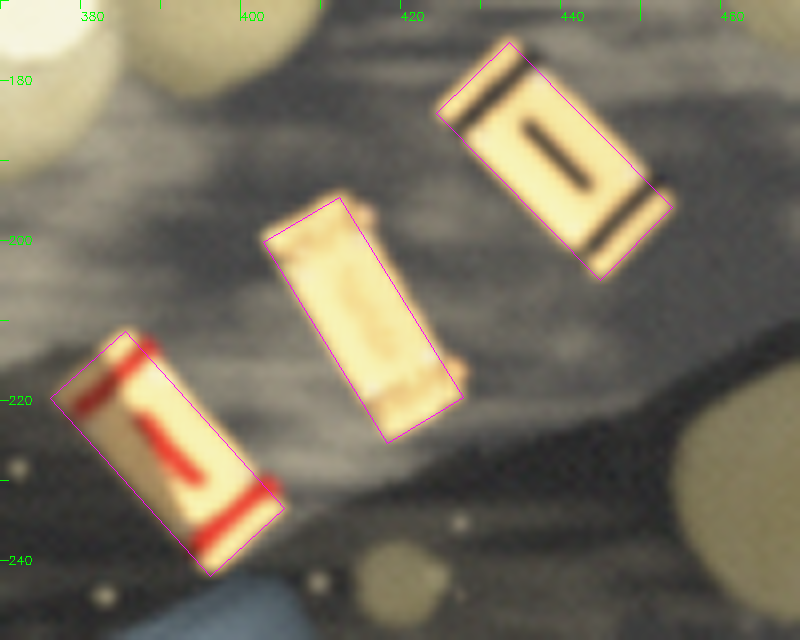

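View pics/s_r2.png

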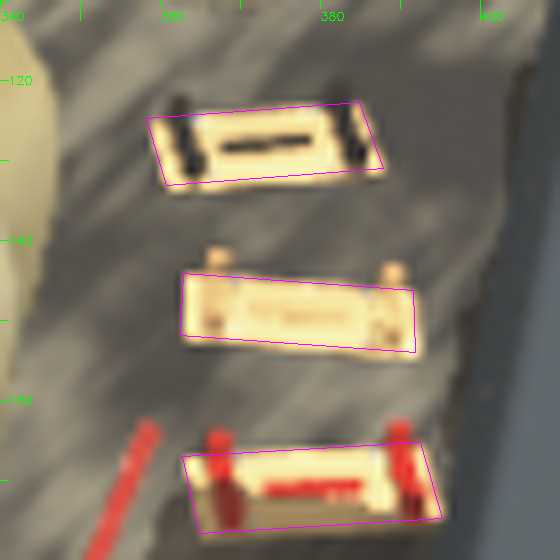

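```bash
cat > go.py <<'E'
import sys
from h import *
x,y,z,yaw=map(float,sys.argv[1:5])
o=get_obs(); M=R.from_quat(o['ee_rot']).as_matrix(); p=np.array(o['tcp_pos'])
d=M.T@(np.array([x,y,z])-p); y0=np.degrees(np.arctan2(M[1,0],M[0,0]))
t=-((yaw-y0+180)%360-180)
print('t',round(o['t'],2),'now',p.round(4),'yaw',round(y0,2),'tilt',M[2,:2].round(4),'w',round(o['grip_width'],4),'F',np.round(o['contact_force'],1),'q',np.round(o['qpos'],2))
print('shift',d.round(4),'turn',round(np.radians(t),4))
E
python3 go.py .36 .3185 .2 122.5
python3 -m jog '[{"hand":50,"tx":0.02,"ty":-0.03,"tz":0,"turn":-0.12},{"hand":50,"tx":0.04,"ty":-0.06,"tz":0,"turn":-0.24},{"hand":50,"tx":0.06,"ty":-0.09,"tz":0,"turn":-0.36},{"hand":50,"tx":0.08,"ty":-0.12,"tz":0,"turn":-0.48},{"hand":50,"tx":0.1,"ty":-0.15,"tz":0,"turn":-0.6},{"hand":50,"tx":0.12,"ty":-0.18,"tz":0,"turn":-0.72},{"hand":50,"tx":0.14,"ty":-0.21,"tz":0,"turn":-0.84},{"hand":50,"tx":0.16,"ty":-0.24,"tz":0,"turn":-0.96}]' 40
python3 go.py .36 .3185 .2 122.5
```

```text
t 0.4 now [ 0.2221 -0.4756  0.2502] yaw 25.03 tilt [-0.     -0.0003] w 0.0853 F [-0.2  0.4 -0. ] q [-1.13  0.24 -0.01  1.32 -0.    1.57]
shift [ 0.461  -0.6612  0.0503] turn -1.7012
t: 1.07
tcp_pos: [0.2652, -0.189, 0.2504]
ee_rot: [0.764, 0.645, 0.0, 0.0]
contact_force: [1.0, 0.3, 0.7]
grip_width: 0.043
t 1.07 now [ 0.2652 -0.189   0.2504] yaw 80.33 tilt [-0.0002  0.0006] w 0.043 F [1.  0.3 0.7] q [-0.62 -0.11 -0.39  1.29  0.    1.12]
shift [0.5162 0.0081 0.0503] turn -0.7361
```

```bash
python3 -m jog '[{"hand":50,"tx":0.04,"ty":0,"tz":0,"turn":-0.1},{"hand":50,"tx":0.08,"ty":0,"tz":0,"turn":-0.2},{"hand":50,"tx":0.12,"ty":0,"tz":0,"turn":-0.3},{"hand":50,"tx":0.16,"ty":0,"tz":0,"turn":-0.4},{"hand":50,"tx":0.2,"ty":0,"tz":0,"turn":-0.5},{"hand":50,"tx":0.24,"ty":0,"tz":0,"turn":-0.6},{"hand":50,"tx":0.28,"ty":0.002,"tz":0,"turn":-0.7},{"hand":50,"tx":0.32,"ty":0.004,"tz":0,"turn":-0.736}]'
python3 go.py .36 .3185 .16 122.5
```

```text
t: 1.73
tcp_pos: [0.3244, 0.126, 0.2507]
ee_rot: [0.48, 0.877, 0.001, 0.0]
contact_force: [1.1, -0.2, 0.5]
grip_width: 0.0424
t 1.73 now [0.3244 0.126  0.2507] yaw 122.57 tilt [-0.0003  0.0013] w 0.0424 F [ 1.1 -0.2  0.5] q [ 0.37 -0.07 -0.36  1.28 -0.    1.37]
shift [0.1431 0.1334 0.0909] turn 0.0012
```

```bash
python3 -m jog '[{"hand":50,"tx":0.025,"ty":0.023,"tz":0,"turn":0},{"hand":50,"tx":0.05,"ty":0.046,"tz":0,"turn":0},{"hand":50,"tx":0.075,"ty":0.07,"tz":0.01,"turn":0},{"hand":50,"tx":0.1,"ty":0.093,"tz":0.03,"turn":0},{"hand":50,"tx":0.125,"ty":0.116,"tz":0.05,"turn":0},{"hand":50,"tx":0.143,"ty":0.133,"tz":0.07,"turn":0},{"hand":50,"tx":0.143,"ty":0.133,"tz":0.09,"turn":0},{"hand":50,"tx":0.143,"ty":0.133,"tz":0.09,"turn":0}]'
python3 go.py .36 .3185 .1195 122.5; python3 - <<'E'
from ov import *
crop(c,'t3',200,180,90,75,8);crop(s,'s3',240,210,90,80,8)
E
```

```text
t: 2.4
tcp_pos: [0.3596, 0.3156, 0.1568]
ee_rot: [0.482, 0.876, -0.003, -0.001]
contact_force: [-0.0, -0.6, -0.7]
grip_width: 0.0427
t 2.4 now [0.3596 0.3156 0.1568] yaw 122.32 tilt [-0.0008 -0.0057] w 0.0427 F [-0.  -0.6 -0.7] q [ 0.72  0.22 -0.29  1.07  0.    1.73]
shift [0.0023 0.0021 0.0373] turn -0.0032
```

View pics/t3.png

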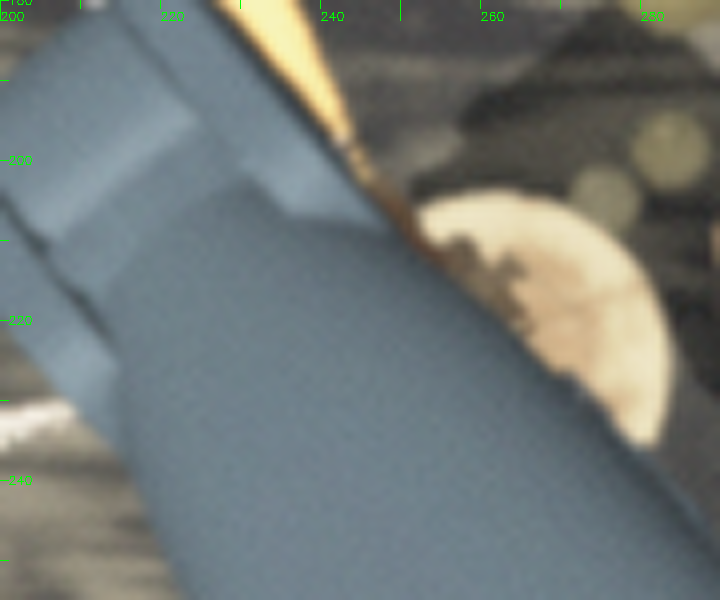

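View pics/s3.png

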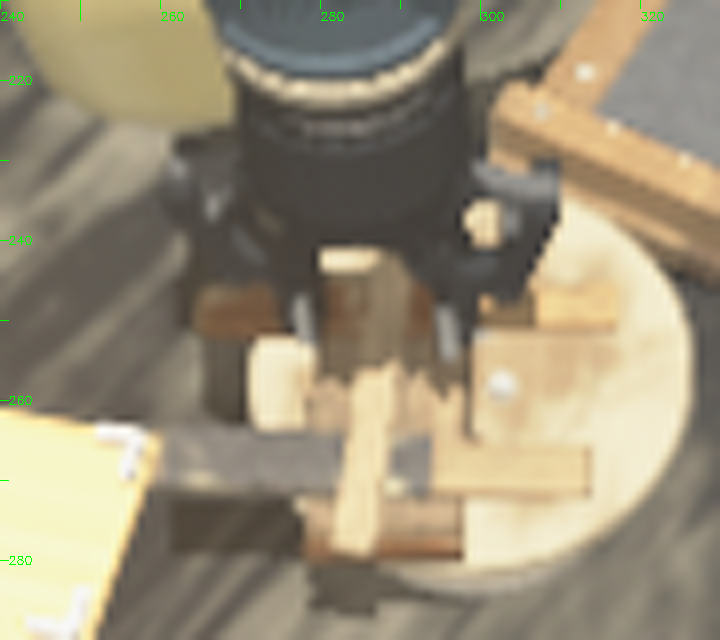

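The fingers straddle the plain stick: the pads are at about (277,252) and (296,252), with the stick between them at x≈286. Descending and gripping.

```bash
python3 -m jog '[{"hand":50,"tx":0.002,"ty":0.002,"tz":0.013,"turn":0},{"hand":50,"tx":0.002,"ty":0.002,"tz":0.026,"turn":0},{"hand":50,"tx":0.002,"ty":0.002,"tz":0.037,"turn":0},{"hand":50,"tx":0.002,"ty":0.002,"tz":0.037,"turn":0},{"hand":0,"tx":0.002,"ty":0.002,"tz":0.037,"turn":0},{"hand":0,"tx":0.002,"ty":0.002,"tz":0.037,"turn":0},{"hand":0,"tx":0.002,"ty":0.002,"tz":0.037,"turn":0},{"hand":0,"tx":0.002,"ty":0.002,"tz":0.037,"turn":0}]' 30
python3 go.py .36 .3185 .2195 122.5
```

```text
t: 3.17
tcp_pos: [0.3625, 0.3185, 0.125]
ee_rot: [0.483, 0.875, 0.001, 0.001]
contact_force: [-0.5, -2.2, 6.2]
grip_width: 0.0137
t 3.17 now [0.3625 0.3185 0.125 ] yaw 122.17 tilt [0.     0.0023] w 0.0137 F [-0.5 -2.2  6.2] q [ 0.72  0.24 -0.34  0.98 -0.    1.73]
shift [ 0.0013 -0.0019 -0.0945] turn -0.0057
```

```bash
python3 - <<'E'
from ov import *
import time
crop(s,'s4',240,210,90,80,8)
o=get_obs();print(o['t'],o['tcp_pos'],o['contact_force'],o['grip_width'])
E
```

```text
3.2667 [0.36246402 0.31856798 0.12499369] [-1.02560658 -1.61156595  7.53676778] 0.01392540540171674
```

View pics/s4.png

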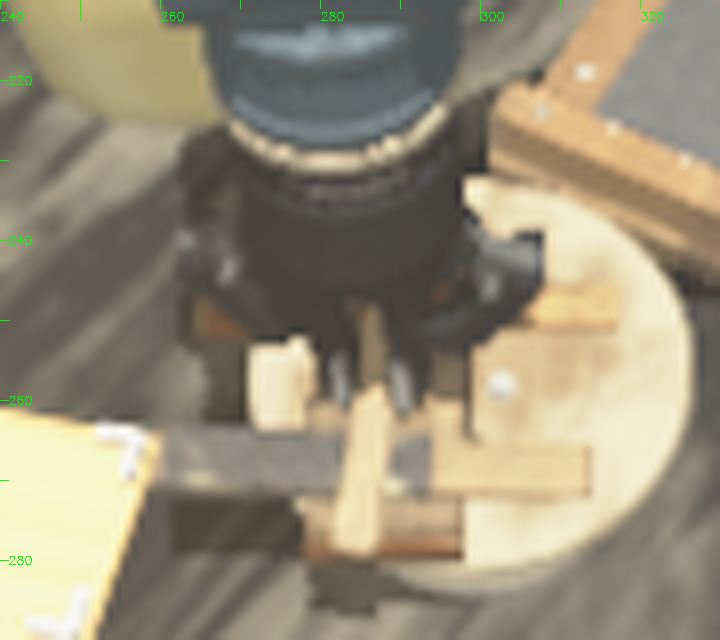

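```bash
python3 -m jog '[{"hand":50,"tx":0,"ty":0,"tz":0,"turn":0},{"hand":50,"tx":0,"ty":-0.001,"tz":0,"turn":0},{"hand":50,"tx":0,"ty":-0.002,"tz":0.003,"turn":0},{"hand":50,"tx":0,"ty":-0.002,"tz":0.005,"turn":0},{"hand":50,"tx":0,"ty":-0.002,"tz":0.005,"turn":0},{"hand":50,"tx":0,"ty":-0.002,"tz":0.005,"turn":0},{"hand":50,"tx":0,"ty":-0.002,"tz":0.005,"turn":0},{"hand":50,"tx":0,"ty":-0.002,"tz":0.005,"turn":0}]' 30
python3 go.py .36 .3185 .2195 122.5
python3 -m jog '[{"hand":10,"tx":0,"ty":0,"tz":0,"turn":0},{"hand":10,"tx":0,"ty":0,"tz":0,"turn":0},{"hand":10,"tx":0,"ty":0,"tz":0,"turn":0},{"hand":10,"tx":0,"ty":0,"tz":0,"turn":0},{"hand":10,"tx":0,"ty":0,"tz":0,"turn":0},{"hand":10,"tx":0,"ty":0,"tz":0,"turn":0},{"hand":10,"tx":0,"ty":0,"tz":0,"turn":0},{"hand":10,"tx":0,"ty":0,"tz":0,"turn":0}]' 30
python3 go.py .36 .3185 .2195 122.5
```

```text
t: 3.93
tcp_pos: [0.3601, 0.3174, 0.1183]
ee_rot: [0.483, 0.875, 0.0, -0.0]
contact_force: [0.3, -0.6, 0.1]
grip_width: 0.0425
t 3.93 now [0.3601 0.3174 0.1183] yaw 122.2 tilt [ 0.0001 -0.    ] w 0.0425 F [ 0.3 -0.6  0.1] q [ 0.72  0.25 -0.36  0.96  0.    1.73]
shift [ 0.001   0.0005 -0.1012] turn -0.0052
t: 4.6
tcp_pos: [0.3602, 0.3174, 0.1185]
ee_rot: [0.483, 0.875, 0.0, 0.0]
contact_force: [-0.5, -0.8, 4.0]
grip_width: 0.0136
t 4.6 now [0.3602 0.3174 0.1185] yaw 122.2 tilt [0.0001 0.0003] w 0.0136 F [-0.5 -0.8  4. ] q [ 0.72  0.25 -0.36  0.96  0.    1.73]
shift [ 0.001   0.0005 -0.101 ] turn -0.0052
```

```bash
python3 -m jog '[{"hand":0,"tx":0,"ty":0,"tz":-0.01,"turn":0},{"hand":0,"tx":0,"ty":0,"tz":-0.025,"turn":0},{"hand":0,"tx":0,"ty":0,"tz":-0.045,"turn":0},{"hand":0,"tx":0,"ty":0,"tz":-0.065,"turn":0},{"hand":0,"tx":0,"ty":0,"tz":-0.085,"turn":0},{"hand":0,"tx":0,"ty":0,"tz":-0.105,"turn":0},{"hand":0,"tx":0,"ty":0,"tz":-0.115,"turn":0},{"hand":0,"tx":0,"ty":0,"tz":-0.115,"turn":0}]'
python3 go.py .4316 -.343 .2335 30.2
python3 - <<'E'
from ov import *
crop(s,'s5',230,190,110,100,7)
E
```

```text
t: 5.27
tcp_pos: [0.3609, 0.318, 0.2351]
ee_rot: [0.483, 0.875, 0.002, 0.001]
contact_force: [0.0, 0.7, -0.2]
grip_width: 0.0141
t 5.27 now [0.3609 0.318  0.2351] yaw 122.2 tilt [0.0006 0.0033] w 0.0141 F [ 0.   0.7 -0.2] q [ 0.72  0.17 -0.15  1.26  0.    1.73]
shift [-5.970e-01 -2.924e-01  3.000e-04] turn 1.6057
```

View pics/s5.png

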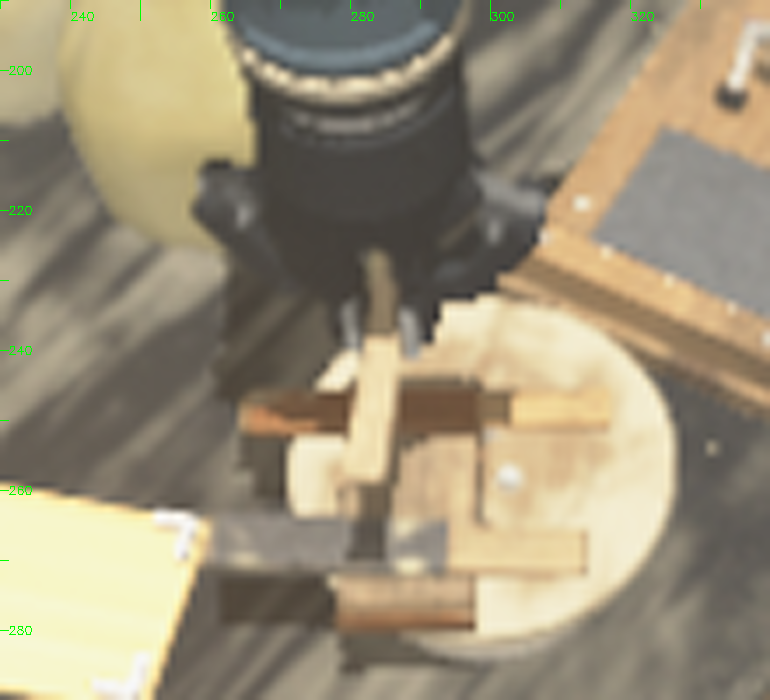

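```bash
python3 -m jog '[{"hand":0,"tx":-0.02,"ty":-0.01,"tz":0,"turn":0.05},{"hand":0,"tx":-0.055,"ty":-0.027,"tz":0,"turn":0.15},{"hand":0,"tx":-0.09,"ty":-0.044,"tz":0,"turn":0.25},{"hand":0,"tx":-0.125,"ty":-0.061,"tz":0,"turn":0.35},{"hand":0,"tx":-0.16,"ty":-0.078,"tz":0,"turn":0.45},{"hand":0,"tx":-0.195,"ty":-0.095,"tz":0,"turn":0.55},{"hand":0,"tx":-0.23,"ty":-0.112,"tz":0,"turn":0.65},{"hand":0,"tx":-0.265,"ty":-0.13,"tz":0,"turn":0.75}]'
python3 go.py .4316 -.343 .2335 30.2
```

```text
t: 6.03
tcp_pos: [0.3904, 0.0221, 0.232]
ee_rot: [0.772, 0.636, -0.001, -0.001]
contact_force: [1.0, 0.7, -0.6]
grip_width: 0.0142
t 6.03 now [0.3904 0.0221 0.232 ] yaw 78.97 tilt [-0.0003 -0.0018] w 0.0142 F [ 1.   0.7 -0.6] q [ 0.06  0.02 -0.32  1.23  0.    1.82]
shift [-0.3504  0.1103 -0.0016] turn 0.8512
```

```bash
python3 -m jog '[{"hand":0,"tx":-0.037,"ty":0.012,"tz":0,"turn":0.1},{"hand":0,"tx":-0.074,"ty":0.023,"tz":0,"turn":0.2},{"hand":0,"tx":-0.111,"ty":0.035,"tz":0,"turn":0.3},{"hand":0,"tx":-0.148,"ty":0.047,"tz":0,"turn":0.4},{"hand":0,"tx":-0.185,"ty":0.058,"tz":0,"turn":0.5},{"hand":0,"tx":-0.222,"ty":0.07,"tz":0,"turn":0.6},{"hand":0,"tx":-0.259,"ty":0.082,"tz":0,"turn":0.7},{"hand":0,"tx":-0.29,"ty":0.091,"tz":0,"turn":0.8}]'
python3 go.py .4316 -.343 .12 30.2
```

```text
t: 6.7
tcp_pos: [0.4259, -0.2805, 0.2315]
ee_rot: [0.959, 0.284, -0.001, -0.001]
contact_force: [0.2, 0.5, -0.3]
grip_width: 0.0143
t 6.7 now [ 0.4259 -0.2805  0.2315] yaw 33.05 tilt [-0.0009 -0.0018] w 0.0143 F [ 0.2  0.5 -0.3] q [-0.58  0.22 -0.08  1.27 -0.    1.98]
shift [-0.0292  0.0557  0.1114] turn 0.0498
```

```bash
python3 -m jog '[{"hand":0,"tx":-0.01,"ty":0.018,"tz":0,"turn":0.02},{"hand":0,"tx":-0.02,"ty":0.037,"tz":0,"turn":0.05},{"hand":0,"tx":-0.029,"ty":0.056,"tz":0.02,"turn":0.05},{"hand":0,"tx":-0.029,"ty":0.056,"tz":0.05,"turn":0.05},{"hand":0,"tx":-0.029,"ty":0.056,"tz":0.08,"turn":0.05},{"hand":0,"tx":-0.029,"ty":0.056,"tz":0.11,"turn":0.05},{"hand":0,"tx":-0.029,"ty":0.056,"tz":0.13,"turn":0.05},{"hand":0,"tx":-0.029,"ty":0.056,"tz":0.13,"turn":0.05}]'
python3 go.py .4316 -.343 .03 30.2
python3 - <<'E'
from ov import *
crop(s,'s6',330,95,90,100,7);crop(c,'t6',360,160,110,90,7)
E
```

```text
t: 7.37
tcp_pos: [0.4301, -0.3385, 0.0976]
ee_rot: [0.965, 0.263, -0.003, -0.004]
contact_force: [0.4, 0.1, -1.0]
grip_width: 0.014
t 7.37 now [ 0.4301 -0.3385  0.0976] yaw 30.51 tilt [-0.0034 -0.0089] w 0.014 F [ 0.4  0.1 -1. ] q [-0.67  0.38 -0.22  0.98  0.    1.94]
shift [-0.0007  0.0052  0.0676] turn 0.0055
```

View pics/s6.png

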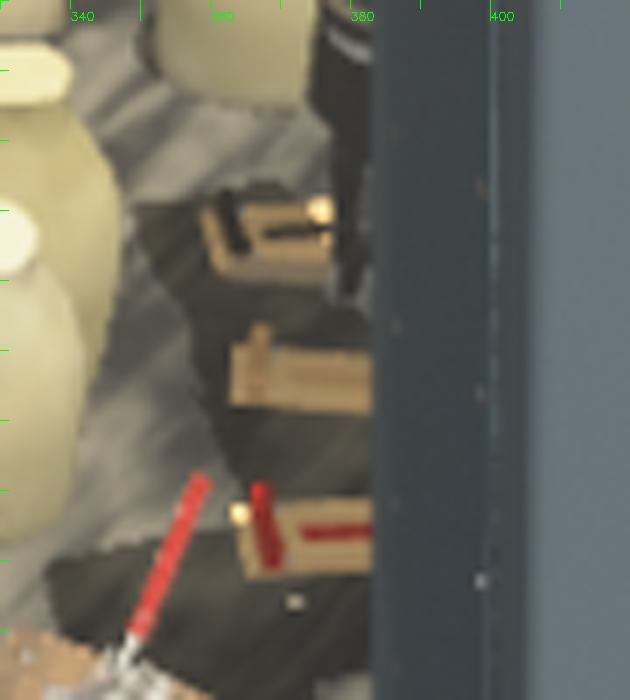

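View pics/t6.png

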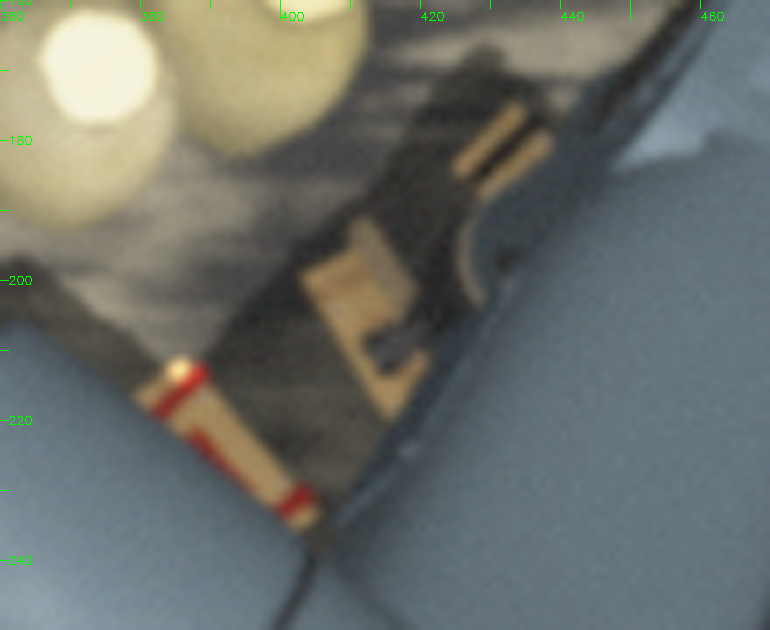

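```bash
python3 - <<'E'
from ov import *
o=get_obs();print(o['tcp_pos'])
x,y,z=o['tcp_pos']
b=box(x,y,30.3,.14,.015,z-.0085)
crop(c,'t7',395,180,45,40,16,[b, box(.4316,-.343,30.2,.12,.047,.005)])
E
python3 go.py .4316 -.343 .03 30.2
```

```text
[ 0.43360032 -0.34113021  0.10421901]
t 7.57 now [ 0.4336 -0.3411  0.1042] yaw 30.53 tilt [0.0004 0.001 ] w 0.0139 F [0.2 0.3 0.1] q [-0.67  0.37 -0.21  0.98  0.    1.94]
shift [-0.0027  0.0005  0.0742] turn 0.0058
```

View pics/t7.png

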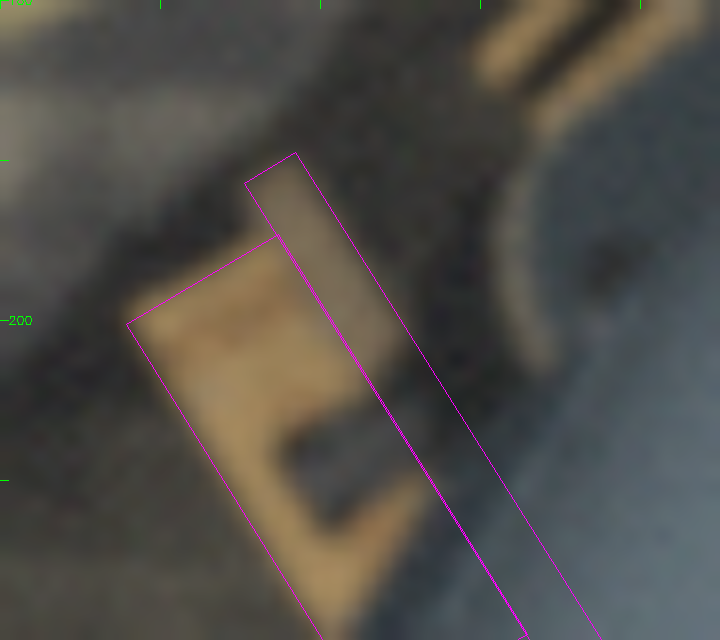

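```bash
python3 -m jog '[{"hand":0,"tx":0,"ty":0.002,"tz":0.015,"turn":0.005},{"hand":0,"tx":0,"ty":0.002,"tz":0.03,"turn":0.005},{"hand":0,"tx":0,"ty":0.002,"tz":0.045,"turn":0.005},{"hand":0,"tx":0,"ty":0.002,"tz":0.056,"turn":0.005},{"hand":0,"tx":0,"ty":0.002,"tz":0.064,"turn":0.005},{"hand":0,"tx":0,"ty":0.002,"tz":0.07,"turn":0.005},{"hand":0,"tx":0,"ty":0.002,"tz":0.07,"turn":0.005},{"hand":0,"tx":0,"ty":0.002,"tz":0.07,"turn":0.005}]'
python3 go.py .4345 -.343 .0295 30.2
```

```text
t: 8.23
tcp_pos: [0.4345, -0.3427, 0.0339]
ee_rot: [0.965, 0.261, 0.0, 0.0]
contact_force: [-0.3, -0.3, -0.9]
grip_width: 0.0142
t 8.23 now [ 0.4345 -0.3427  0.0339] yaw 30.24 tilt [0.0003 0.0006] w 0.0142 F [-0.3 -0.3 -0.9] q [-0.67  0.44 -0.31  0.82  0.    1.95]
shift [-0.0001  0.0002  0.0044] turn 0.0007
```

```bash
python3 -m jog '[{"hand":0,"tx":0,"ty":0,"tz":0.002,"turn":0},{"hand":0,"tx":0,"ty":0,"tz":0.004,"turn":0},{"hand":0,"tx":0,"ty":0,"tz":0.005,"turn":0},{"hand":0,"tx":0,"ty":0,"tz":0.005,"turn":0},{"hand":22,"tx":0,"ty":0,"tz":0.005,"turn":0},{"hand":30,"tx":0,"ty":0,"tz":0.005,"turn":0},{"hand":40,"tx":0,"ty":0,"tz":0.005,"turn":0},{"hand":40,"tx":0,"ty":0,"tz":0.005,"turn":0}]'
python3 go.py .4345 -.343 .0295 30.2
```

```text
t: 8.9
tcp_pos: [0.4341, -0.3425, 0.0283]
ee_rot: [0.965, 0.261, -0.0, -0.0]
contact_force: [0.6, -0.3, 0.7]
grip_width: 0.0342
t 8.9 now [ 0.4341 -0.3425  0.0283] yaw 30.23 tilt [ 0.     -0.0001] w 0.0342 F [ 0.6 -0.3  0.7] q [-0.67  0.45 -0.31  0.81  0.    1.95]
shift [ 0.0001  0.0006 -0.0012] turn 0.0006
```

```bash
python3 -m jog '[{"hand":40,"tx":0,"ty":0,"tz":-0.02,"turn":0},{"hand":40,"tx":0,"ty":0,"tz":-0.05,"turn":0},{"hand":40,"tx":0,"ty":0,"tz":-0.085,"turn":-0.1},{"hand":40,"tx":0,"ty":0,"tz":-0.12,"turn":-0.22},{"hand":40,"tx":0,"ty":0,"tz":-0.155,"turn":-0.34},{"hand":40,"tx":0,"ty":0,"tz":-0.18,"turn":-0.46},{"hand":40,"tx":0.015,"ty":-0.026,"tz":-0.2,"turn":-0.58},{"hand":40,"tx":0.033,"ty":-0.057,"tz":-0.2,"turn":-0.7}]'
python3 go.py .378 .2855 .23 217.7
```

```text
t: 9.57
tcp_pos: [0.4354, -0.2784, 0.2322]
ee_rot: [0.817, 0.577, 0.001, 0.003]
contact_force: [0.9, 1.0, 0.3]
grip_width: 0.034
t 9.57 now [ 0.4354 -0.2784  0.2322] yaw 70.52 tilt [-0.0017  0.0065] w 0.034 F [0.9 1.  0.3] q [-0.57  0.23 -0.08  1.26 -0.    1.34]
shift [ 5.125e-01 -2.422e-01 -2.000e-04] turn -2.5687
```

```bash
python3 -m jog '[{"hand":50,"tx":0.03,"ty":-0.014,"tz":0,"turn":-0.12},{"hand":50,"tx":0.06,"ty":-0.028,"tz":0,"turn":-0.24},{"hand":50,"tx":0.09,"ty":-0.042,"tz":0,"turn":-0.36},{"hand":50,"tx":0.12,"ty":-0.056,"tz":0,"turn":-0.48},{"hand":50,"tx":0.15,"ty":-0.07,"tz":0,"turn":-0.6},{"hand":50,"tx":0.18,"ty":-0.085,"tz":0,"turn":-0.72},{"hand":50,"tx":0.21,"ty":-0.1,"tz":0,"turn":-0.84},{"hand":50,"tx":0.24,"ty":-0.113,"tz":0,"turn":-0.96}]'
python3 go.py .378 .2855 .23 217.7
python3 - <<'E'
from ov import *
crop(c,'t8',200,160,100,95,7); crop(s,'s8',240,210,90,80,8); crop(c,'t8r',370,170,100,80,8);crop(s,'s8r',340,110,70,70,8)
E
```

```text
t: 10.23
tcp_pos: [0.4074, -0.0112, 0.2285]
ee_rot: [0.456, 0.89, 0.0, 0.0]
contact_force: [1.2, 0.4, -0.1]
grip_width: 0.043
t 10.23 now [ 0.4074 -0.0112  0.2285] yaw 125.68 tilt [-0.0001  0.0003] w 0.043 F [ 1.2  0.4 -0.1] q [-0.03  0.05 -0.3   1.22  0.    0.92]
shift [ 0.2581  0.1491 -0.0015] turn -1.6061
```

View pics/t8.png

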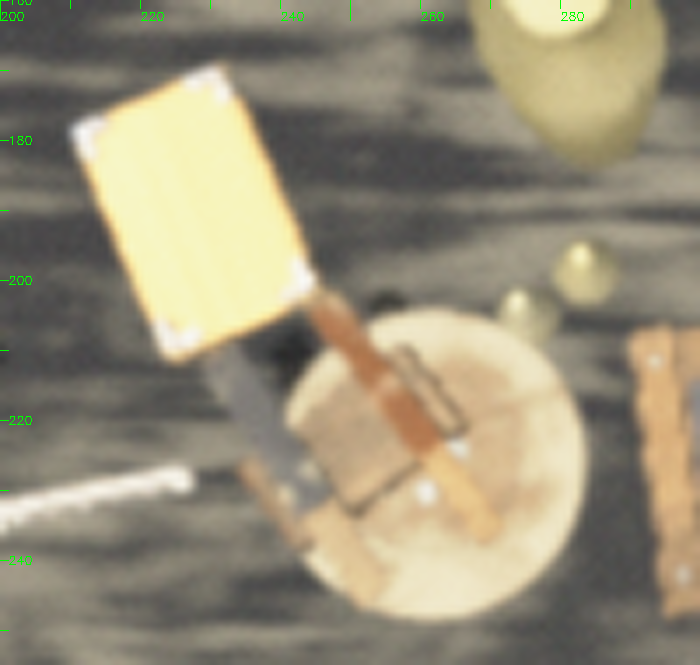

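View pics/s8.png

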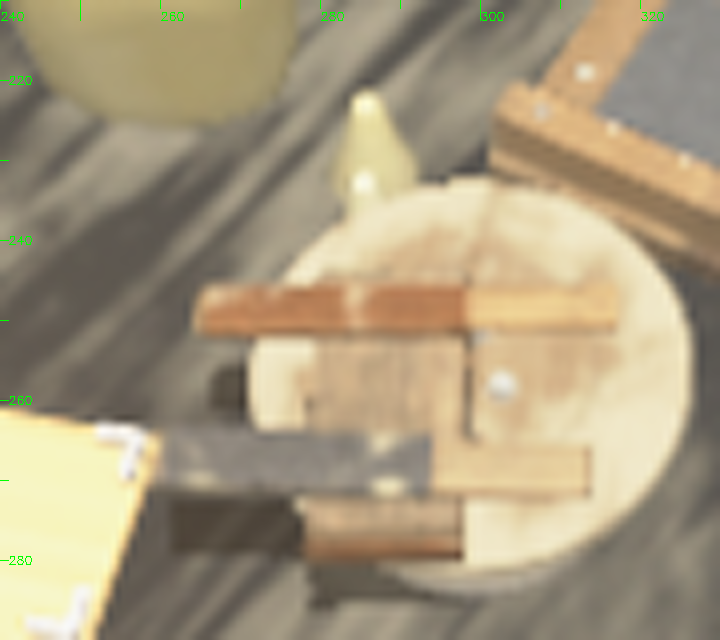

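View pics/t8r.png

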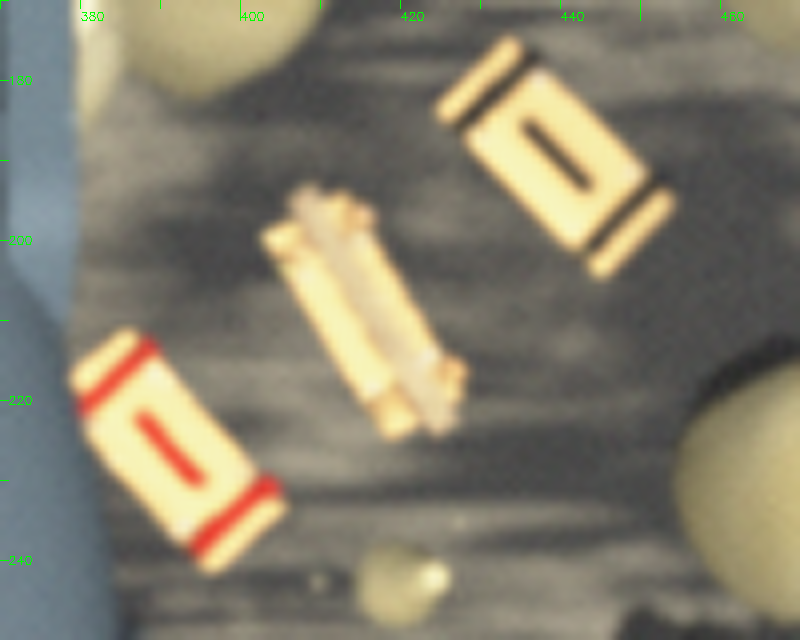

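View pics/s8r.png

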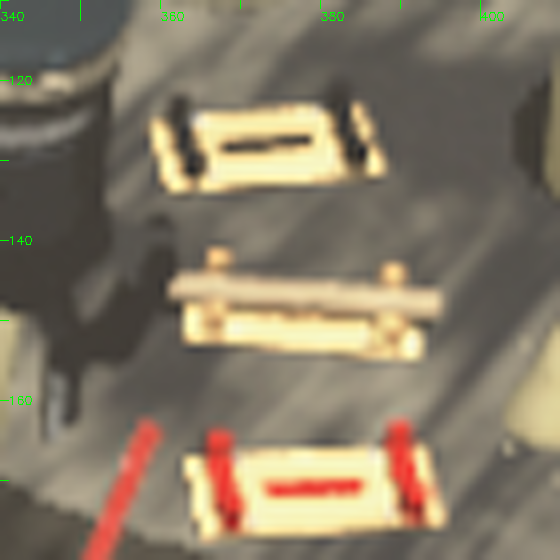

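```bash
python3 - <<'E'
from ov import *
def T(p,x0,y0,k): return [(x0+a/k-.5,y0+b/k-.5) for a,b in p]
t=lambda p:T(p,370,170,8); u=lambda p:T(p,340,110,8)
rep('plain on rest t',c,*t([(306,188),(440,432)]),.02)
rep('plain on rest s',s,*u([(170,286),(442,302)]),.02)
rep4('plain rest t',c,t([(348,188),(260,238),(388,443),(470,390)]),.005)
rep4('plain rest s',s,u([(185,272),(183,345),(422,360),(415,290)]),.005)
rep4('red rest t',c,t([(130,323),(68,378),(210,577),(290,505)]),.005)
# posts tips z=.023: plain
crop(c,'t9r',400,190,34,38,20,[box(.4343,-.3446,30.2,.09,.031,.023),box(.4343,-.3446,30.2,.12,.047,.005),box(.433,-.343,30.2,.14,.015,.02)])
crop(s,'s9r',355,135,50,24,14,[box(.429,-.3414,30.2,.09,.031,.023),box(.429,-.3414,30.2,.12,.047,.005)])
E
```

```text
plain on rest t mid [ 0.4345 -0.3436  0.02  ] len 140.3 yaw -153.0
plain on rest s mid [ 0.4289 -0.3424  0.02  ] len 139.3 yaw -148.5
plain rest t mid [ 0.4343 -0.3446  0.005 ] len 121.4 wid 52.8 yaw -150.1
plain rest s mid [ 0.4289 -0.3414  0.005 ] len 120.9 wid 53.7 yaw -149.5
red rest t mid [ 0.3669 -0.243   0.005 ] len 122.1 wid 49.4 yaw -142.5
```

View pics/t9r.png

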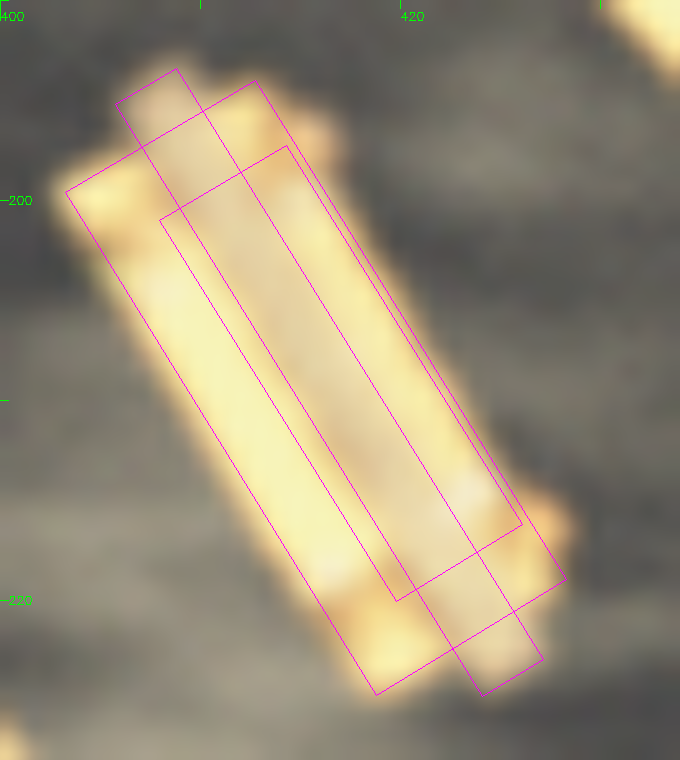

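View pics/s9r.png

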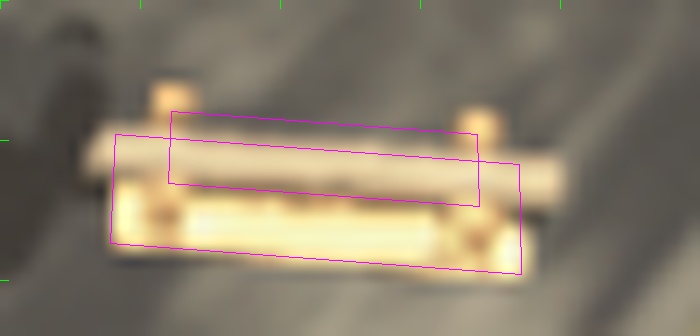

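```bash
python3 - <<'E'
from ov import *
b=np.array([.005,0,0])
def T(p,x0,y0,k): return [(x0+a/k-.5,y0+b/k-.5) for a,b in p]
t=lambda p:T(p,200,160,7); u=lambda p:T(p,240,210,8)
rep('red t',c,*t([(318,297),(490,533)]),.104)
rep('red s(+5)',s,*u([(195,309),(617,308)]),.104)
rep('black t',c,*t([(215,358),(372,596)]),.104)
rep('black s',s,*u([(160,457),(590,471)]),.104)
H=[box(.379,.2855,37.7,.16,.02,.104),box(.345,.340,35,.16,.024,.104)]
crop(c,'t10',220,190,60,60,12,H)
crop(c,'t10r',375,205,35,40,18,[box(.3655,-.2415,y,.12,.052,.005) for y in (40.5,)]+[box(.3655,-.2415,40.5,.09,.036,.014)])
E
python3 go.py .379 .2855 .23 217.7
```

```text
red t mid [0.3799 0.2852 0.104 ] len 159.4 yaw -143.0
red s(+5) mid [0.3752 0.2859 0.104 ] len 159.3 yaw -143.4
black t mid [0.3463 0.3436 0.104 ] len 155.2 yaw -145.3
black s mid [0.343  0.3435 0.104 ] len 156.7 yaw -145.6
t 10.53 now [ 0.4083 -0.0132  0.2284] yaw 125.26 tilt [-0.0002 -0.    ] w 0.0425 F [-0.1 -1.   0.3] q [-0.03  0.05 -0.3   1.22 -0.    0.92]
shift [ 0.2608  0.1485 -0.0017] turn -1.6134
```

View pics/t10.png

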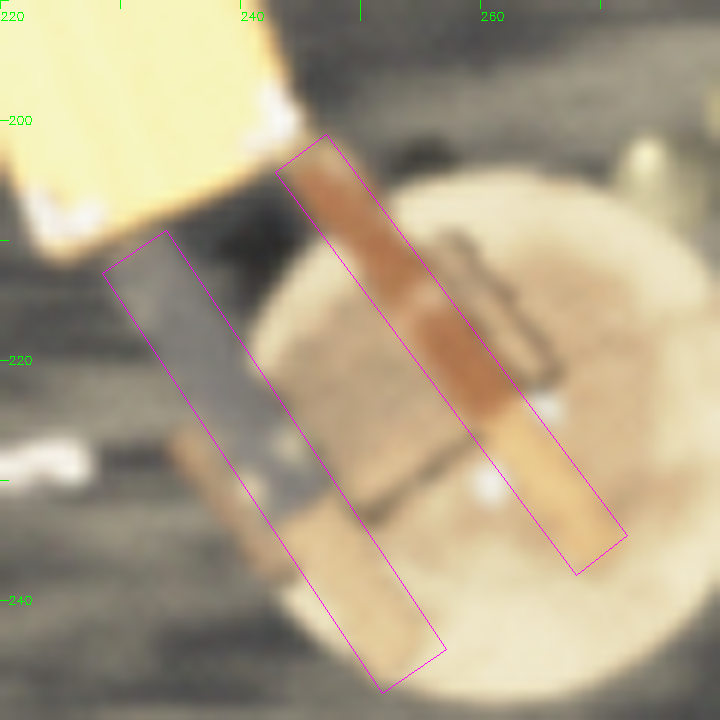

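View pics/t10r.png

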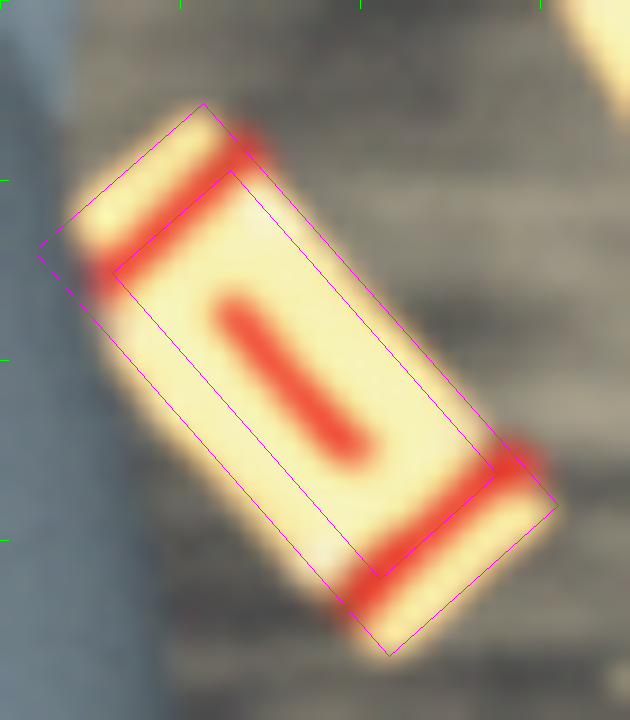

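```bash
python3 -m jog '[{"hand":55,"tx":0.02,"ty":0.012,"tz":0,"turn":-0.12},{"hand":55,"tx":0.04,"ty":0.023,"tz":0,"turn":-0.24},{"hand":55,"tx":0.06,"ty":0.034,"tz":0,"turn":-0.36},{"hand":55,"tx":0.08,"ty":0.046,"tz":0,"turn":-0.48},{"hand":55,"tx":0.1,"ty":0.057,"tz":0,"turn":-0.6},{"hand":55,"tx":0.12,"ty":0.068,"tz":0,"turn":-0.72},{"hand":55,"tx":0.14,"ty":0.08,"tz":0,"turn":-0.84},{"hand":55,"tx":0.16,"ty":0.091,"tz":0,"turn":-0.96}]'
python3 go.py .379 .2855 .2 217.2
```

```text
t: 11.2
tcp_pos: [0.3904, 0.1704, 0.2283]
ee_rot: [-0.004, 1.0, -0.0, 0.0]
contact_force: [1.2, -0.8, -0.4]
grip_width: 0.0471
t 11.2 now [0.3904 0.1704 0.2283] yaw -179.52 tilt [-0.0001 -0.    ] w 0.0471 F [ 1.2 -0.8 -0.4] q [ 0.41  0.08 -0.27  1.22 -0.    0.4 ]
shift [0.0105 0.1152 0.0283] turn -0.6408
```

```bash
python3 -m jog '[{"hand":55,"tx":0.002,"ty":0.025,"tz":0,"turn":-0.11},{"hand":55,"tx":0.004,"ty":0.05,"tz":0,"turn":-0.22},{"hand":55,"tx":0.006,"ty":0.075,"tz":0,"turn":-0.33},{"hand":55,"tx":0.008,"ty":0.1,"tz":0,"turn":-0.44},{"hand":55,"tx":0.0105,"ty":0.115,"tz":0.01,"turn":-0.55},{"hand":55,"tx":0.0105,"ty":0.115,"tz":0.03,"turn":-0.641},{"hand":55,"tx":0.0105,"ty":0.115,"tz":0.055,"turn":-0.641},{"hand":55,"tx":0.0105,"ty":0.115,"tz":0.065,"turn":-0.641}]'
python3 - <<'E'
from ov import *
crop(s,'s11',240,200,90,80,8)
E
python3 go.py .379 .2855 .116 217.2
```

```text
t: 11.87
tcp_pos: [0.3786, 0.284, 0.1606]
ee_rot: [-0.317, 0.948, -0.001, -0.001]
contact_force: [-0.1, 0.1, -0.7]
grip_width: 0.0467
t 11.97 now [0.3785 0.2838 0.1615] yaw -143.09 tilt [ 0.0039 -0.    ] w 0.0468 F [ 1.  -0.   0.4] q [ 0.64  0.2  -0.3   1.08 -0.   -0.  ]
shift [-0.0016  0.0011  0.0455] turn -0.005
```

View pics/s11.png

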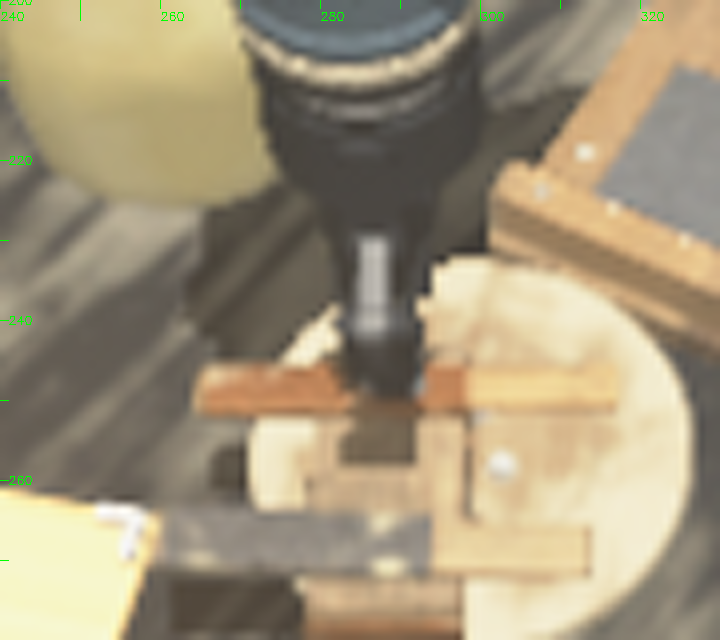

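```bash
python3 -m jog '[{"hand":55,"tx":-0.0016,"ty":0.001,"tz":0.015,"turn":-0.005},{"hand":55,"tx":-0.0016,"ty":0.001,"tz":0.03,"turn":-0.005},{"hand":55,"tx":-0.0016,"ty":0.001,"tz":0.04,"turn":-0.005},{"hand":55,"tx":-0.0016,"ty":0.001,"tz":0.045,"turn":-0.005},{"hand":55,"tx":-0.0016,"ty":0.001,"tz":0.045,"turn":-0.005},{"hand":55,"tx":-0.0016,"ty":0.001,"tz":0.045,"turn":-0.005},{"hand":10,"tx":-0.0016,"ty":0.001,"tz":0.045,"turn":-0.005},{"hand":10,"tx":-0.0016,"ty":0.001,"tz":0.045,"turn":-0.005}]' 30
python3 go.py .379 .2855 .116 217.2
python3 -m jog '[{"hand":10,"tx":0,"ty":0,"tz":0,"turn":0},{"hand":10,"tx":0,"ty":0,"tz":0,"turn":0},{"hand":10,"tx":0,"ty":0,"tz":0,"turn":0},{"hand":10,"tx":0,"ty":0,"tz":0,"turn":0},{"hand":10,"tx":0,"ty":0,"tz":0,"turn":0},{"hand":10,"tx":0,"ty":0,"tz":0,"turn":0},{"hand":10,"tx":0,"ty":0,"tz":0,"turn":0},{"hand":10,"tx":0,"ty":0,"tz":0,"turn":0}]' 30
python3 go.py .379 .2855 .116 217.2
```

```text
t: 12.63
tcp_pos: [0.3799, 0.2874, 0.1192]
ee_rot: [-0.32, 0.947, 0.0, 0.001]
contact_force: [0.1, 0.5, -0.1]
grip_width: 0.0237
t 12.63 now [0.3799 0.2874 0.1192] yaw -142.66 tilt [-0.0014  0.0001] w 0.0237 F [ 0.1  0.5 -0.1] q [ 0.65  0.24 -0.37  0.96  0.   -0.  ]
shift [ 0.0019 -0.001   0.0032] turn 0.0025
t: 13.3
tcp_pos: [0.3798, 0.2875, 0.1192]
ee_rot: [-0.32, 0.947, 0.0, 0.001]
contact_force: [-0.2, -0.7, 6.1]
grip_width: 0.0183
t 13.3 now [0.3798 0.2875 0.1192] yaw -142.63 tilt [-0.0016 -0.0003] w 0.0183 F [-0.2 -0.7  6.1] q [ 0.65  0.24 -0.37  0.96 -0.   -0.  ]
shift [ 0.0018 -0.0011  0.0032] turn 0.0029
```

```bash
python3 -m jog '[{"hand":40,"tx":0,"ty":0,"tz":0,"turn":0},{"hand":40,"tx":0,"ty":0,"tz":0.001,"turn":0},{"hand":40,"tx":0,"ty":0,"tz":0.003,"turn":0},{"hand":40,"tx":0,"ty":0,"tz":0.003,"turn":0},{"hand":10,"tx":0,"ty":0,"tz":0.003,"turn":0},{"hand":10,"tx":0,"ty":0,"tz":0.003,"turn":0},{"hand":10,"tx":0,"ty":0,"tz":0.003,"turn":0},{"hand":10,"tx":0,"ty":0,"tz":0.003,"turn":0}]' 30
python3 go.py .379 .2855 .116 217.2
python3 -m jog '[{"hand":10,"tx":0,"ty":0,"tz":0,"turn":0},{"hand":10,"tx":0,"ty":0,"tz":-0.005,"turn":0},{"hand":10,"tx":0,"ty":0,"tz":-0.015,"turn":0},{"hand":10,"tx":0,"ty":0,"tz":-0.035,"turn":0},{"hand":10,"tx":0,"ty":0,"tz":-0.06,"turn":0},{"hand":10,"tx":0,"ty":0,"tz":-0.09,"turn":0},{"hand":10,"tx":0,"ty":0,"tz":-0.11,"turn":0},{"hand":10,"tx":0,"ty":0,"tz":-0.115,"turn":0}]'
python3 go.py .365 -.242 .23 221
python3 - <<'E'
from ov import *
crop(s,'s12',230,190,110,100,7)
E
```

```text
t: 13.97
tcp_pos: [0.3797, 0.2875, 0.1159]
ee_rot: [-0.32, 0.947, 0.0, 0.001]
contact_force: [-0.5, 0.1, 5.8]
grip_width: 0.019
t 13.97 now [0.3797 0.2875 0.1159] yaw -142.63 tilt [-0.0011  0.0001] w 0.019 F [-0.5  0.1  5.8] q [ 0.65  0.24 -0.37  0.95  0.   -0.  ]
shift [ 0.0018 -0.0012 -0.0001] turn 0.0029
t: 14.63
tcp_pos: [0.3803, 0.288, 0.2338]
ee_rot: [-0.32, 0.947, 0.001, 0.002]
contact_force: [0.9, 0.1, -1.0]
grip_width: 0.0187
t 14.63 now [0.3803 0.288  0.2338] yaw -142.63 tilt [-0.0047  0.0001] w 0.0187 F [ 0.9  0.1 -1. ] q [ 0.65  0.16 -0.16  1.25  0.   -0.  ]
shift [ 0.3339 -0.4119  0.0022] turn -0.0634
```

View pics/s12.png

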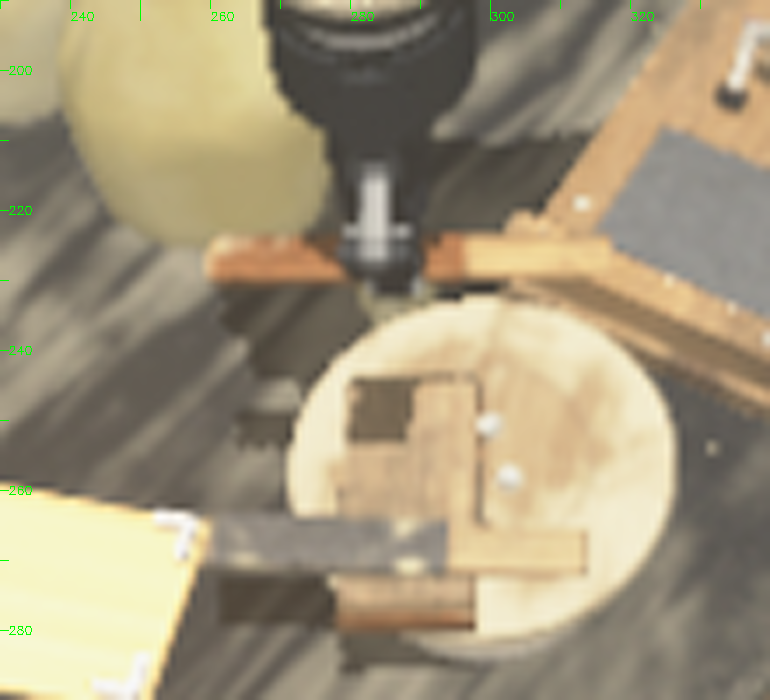

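```bash
python3 - <<'E'
from ov import *
rep('red held s (x+5)',s,(259.2,226.5),(316.5,224.8),.222)
o=get_obs();p=o['tcp_pos'];print(p)
b=box(p[0],p[1],37.3,.16,.02,.222)
print(proj(s,b).round(1))
E
```

```text
red held s (x+5) mid [0.375  0.2856 0.222 ] len 158.7 yaw -141.5
[0.37891465 0.28689886 0.22935993]
[[257.3 228.6]
 [258.  222.7]
 [315.3 222. ]
 [315.4 227.9]
 [257.3 228.6]]
```

```bash
python3 -m jog '[{"hand":10,"tx":0.015,"ty":-0.018,"tz":0,"turn":-0.01},{"hand":10,"tx":0.038,"ty":-0.047,"tz":0,"turn":-0.02},{"hand":10,"tx":0.062,"ty":-0.077,"tz":0,"turn":-0.03},{"hand":10,"tx":0.087,"ty":-0.107,"tz":0,"turn":-0.04},{"hand":10,"tx":0.111,"ty":-0.137,"tz":0,"turn":-0.05},{"hand":10,"tx":0.135,"ty":-0.167,"tz":0,"turn":-0.06},{"hand":10,"tx":0.16,"ty":-0.197,"tz":0,"turn":-0.063},{"hand":10,"tx":0.184,"ty":-0.227,"tz":0,"turn":-0.063}]'
python3 go.py .365 -.242 .23 221
```

```text
t: 15.5
tcp_pos: [0.3694, -0.0065, 0.229]
ee_rot: [-0.35, 0.937, 0.0, -0.001]
contact_force: [1.2, -0.1, -0.1]
grip_width: 0.0186
t 15.5 now [ 0.3694 -0.0065  0.229 ] yaw -138.98 tilt [0.0016 0.0015] w 0.0186 F [ 1.2 -0.1 -0.1] q [-0.02 -0.02 -0.37  1.22  0.   -0.73]
shift [ 0.1579 -0.1748 -0.001 ] turn 0.0003
```

```bash
python3 -m jog '[{"hand":10,"tx":0.026,"ty":-0.029,"tz":0,"turn":0},{"hand":10,"tx":0.052,"ty":-0.058,"tz":0,"turn":0},{"hand":10,"tx":0.078,"ty":-0.087,"tz":0,"turn":0},{"hand":10,"tx":0.104,"ty":-0.115,"tz":0,"turn":0},{"hand":10,"tx":0.13,"ty":-0.144,"tz":0,"turn":0},{"hand":10,"tx":0.15,"ty":-0.166,"tz":0.02,"turn":0},{"hand":10,"tx":0.158,"ty":-0.175,"tz":0.05,"turn":0},{"hand":10,"tx":0.158,"ty":-0.175,"tz":0.08,"turn":0}]'
python3 go.py .365 -.242 .10 221
python3 -m jog '[{"hand":10,"tx":0,"ty":0,"tz":0.02,"turn":0},{"hand":10,"tx":0,"ty":0,"tz":0.035,"turn":0},{"hand":10,"tx":0,"ty":0,"tz":0.045,"turn":0},{"hand":10,"tx":0,"ty":0,"tz":0.045,"turn":0},{"hand":10,"tx":0,"ty":0,"tz":0.045,"turn":0},{"hand":10,"tx":0,"ty":0,"tz":0.045,"turn":0},{"hand":10,"tx":0,"ty":0,"tz":0.045,"turn":0},{"hand":10,"tx":0,"ty":0,"tz":0.045,"turn":0}]'
python3 go.py .365 -.242 .035 221
python3 - <<'E'
from ov import *
o=get_obs();p=o['tcp_pos'];b=[box(p[0],p[1],41,.16,.02,p[2]-.012),box(.365,-.242,41,.12,.052,.005)]
crop(c,'t13',365,195,60,60,11,b);crop(s,'s13',340,130,75,70,9)
E
```

```text
t: 16.17
tcp_pos: [0.366, -0.2432, 0.1483]
ee_rot: [-0.348, 0.937, -0.0, -0.0]
contact_force: [1.1, 0.3, -0.9]
grip_width: 0.0185
t 16.17 now [ 0.366  -0.2432  0.1483] yaw -139.22 tilt [ 0.0004 -0.0004] w 0.0185 F [ 1.1  0.3 -0.9] q [-0.59  0.16 -0.39  1.02 -0.   -1.3 ]
shift [-0.0001  0.0016  0.0483] turn -0.0038
t: 16.83
tcp_pos: [0.3667, -0.2408, 0.1059]
ee_rot: [-0.35, 0.937, -0.0, 0.0]
contact_force: [-0.0, 0.1, 0.3]
grip_width: 0.0185
t 16.83 now [ 0.3667 -0.2408  0.1059] yaw -139.01 tilt [-0.0004 -0.0011] w 0.0185 F [-0.   0.1  0.3] q [-0.58  0.19 -0.47  0.91  0.   -1.3 ]
shift [0.0021 0.0003 0.0709] turn -0.0002
```

View pics/t13.png

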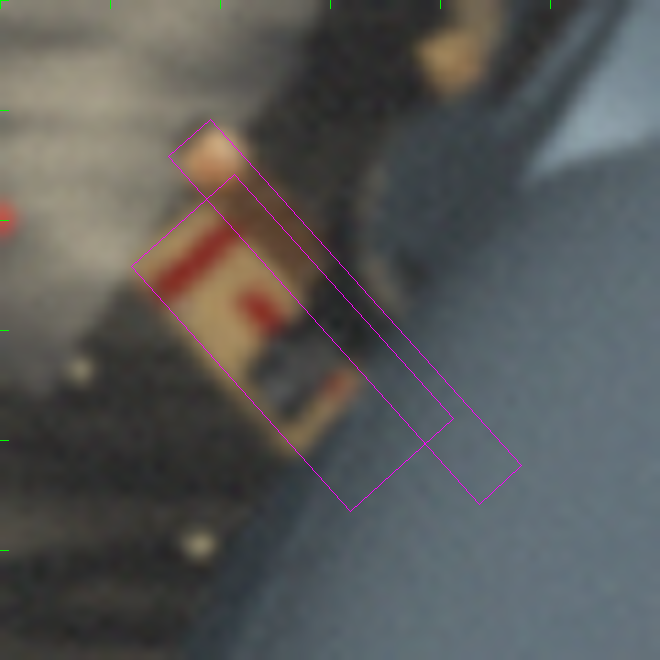

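View pics/s13.png

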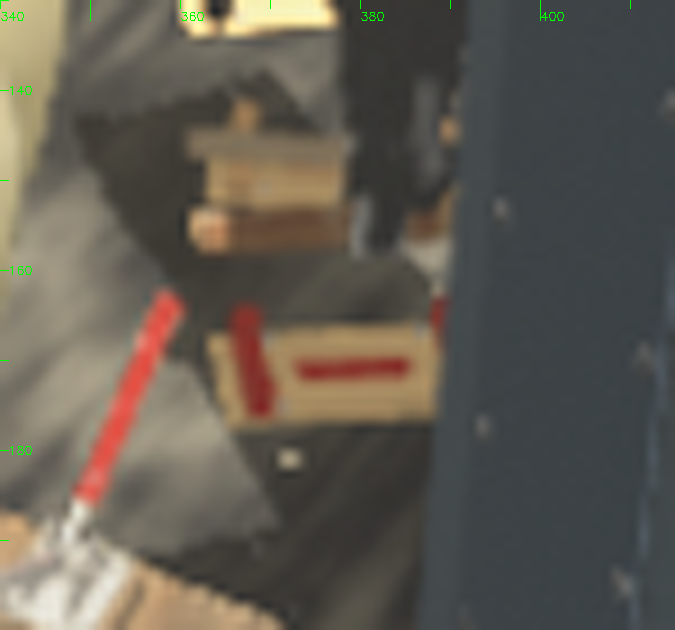

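```bash
python3 -m jog '[{"hand":10,"tx":0.002,"ty":0,"tz":0.018,"turn":0},{"hand":10,"tx":0.002,"ty":0,"tz":0.036,"turn":0},{"hand":10,"tx":0.002,"ty":0,"tz":0.052,"turn":0},{"hand":10,"tx":0.002,"ty":0,"tz":0.062,"turn":0},{"hand":10,"tx":0.002,"ty":0,"tz":0.068,"turn":0},{"hand":10,"tx":0.002,"ty":0,"tz":0.07,"turn":0},{"hand":10,"tx":0.002,"ty":0,"tz":0.07,"turn":0},{"hand":10,"tx":0.002,"ty":0,"tz":0.07,"turn":0}]'
python3 go.py .365 -.242 .0345 221
```

```text
t: 17.6
tcp_pos: [0.3652, -0.2421, 0.0358]
ee_rot: [-0.35, 0.937, -0.0, 0.0]
contact_force: [0.4, 0.0, -0.4]
grip_width: 0.0187
t 17.6 now [ 0.3652 -0.2421  0.0358] yaw -139.02 tilt [-0.0003 -0.0006] w 0.0187 F [ 0.4  0.  -0.4] q [-0.59  0.28 -0.57  0.72  0.   -1.3 ]
shift [0.0001 0.0002 0.0013] turn -0.0004
```

```bash
python3 -m jog '[{"hand":10,"tx":0,"ty":0,"tz":0.001,"turn":0},{"hand":10,"tx":0,"ty":0,"tz":0.0015,"turn":0},{"hand":28,"tx":0,"ty":0,"tz":0.0015,"turn":0},{"hand":36,"tx":0,"ty":0,"tz":0.0015,"turn":0},{"hand":45,"tx":0,"ty":0,"tz":0.0015,"turn":0},{"hand":45,"tx":0,"ty":0,"tz":0.0015,"turn":0},{"hand":45,"tx":0,"ty":0,"tz":-0.01,"turn":0},{"hand":45,"tx":0,"ty":0,"tz":-0.03,"turn":0}]'
python3 go.py .3455 .343 .23 214.6
python3 -m jog '[{"hand":45,"tx":0,"ty":0,"tz":-0.035,"turn":0},{"hand":45,"tx":0,"ty":0,"tz":-0.07,"turn":0},{"hand":45,"tx":0,"ty":0,"tz":-0.105,"turn":0},{"hand":45,"tx":-0.01,"ty":0.01,"tz":-0.135,"turn":0.02},{"hand":45,"tx":-0.03,"ty":0.035,"tz":-0.155,"turn":0.04},{"hand":50,"tx":-0.055,"ty":0.065,"tz":-0.165,"turn":0.06},{"hand":55,"tx":-0.08,"ty":0.095,"tz":-0.165,"turn":0.08},{"hand":55,"tx":-0.105,"ty":0.125,"tz":-0.165,"turn":0.1}]'
python3 go.py .3455 .343 .23 214.6
```

```text
t: 18.27
tcp_pos: [0.3636, -0.2411, 0.0642]
ee_rot: [-0.35, 0.937, 0.002, -0.001]
contact_force: [-0.5, -0.0, -0.4]
grip_width: 0.0386
t 18.27 now [ 0.3636 -0.2411  0.0642] yaw -139.02 tilt [0.001  0.0036] w 0.0386 F [-0.5 -0.  -0.4] q [-0.59  0.24 -0.53  0.8   0.   -1.3 ]
shift [-0.3692  0.4535 -0.1645] turn 0.1113
t: 18.93
tcp_pos: [0.3621, -0.0775, 0.2312]
ee_rot: [-0.302, 0.953, -0.0, 0.001]
contact_force: [1.1, 0.4, 1.2]
grip_width: 0.0469
t 18.93 now [ 0.3621 -0.0775  0.2312] yaw -144.89 tilt [-0.0016 -0.0014] w 0.0469 F [1.1 0.4 1.2] q [-0.21 -0.02 -0.36  1.23  0.   -0.82]
shift [-0.2283  0.3535  0.0011] turn 0.0089
```

```bash
python3 -m jog '[{"hand":55,"tx":-0.019,"ty":0.03,"tz":0,"turn":0},{"hand":55,"tx":-0.038,"ty":0.06,"tz":0,"turn":0},{"hand":55,"tx":-0.057,"ty":0.09,"tz":0,"turn":0},{"hand":55,"tx":-0.076,"ty":0.12,"tz":0,"turn":0},{"hand":55,"tx":-0.095,"ty":0.15,"tz":0,"turn":0},{"hand":55,"tx":-0.114,"ty":0.18,"tz":0,"turn":0},{"hand":55,"tx":-0.133,"ty":0.21,"tz":0,"turn":0},{"hand":55,"tx":-0.152,"ty":0.24,"tz":0,"turn":0.009}]'
python3 go.py .3455 .343 .23 214.6
python3 - <<'E'
from ov import *
crop(c,'t14',365,170,95,80,8,[box(.365,-.242,41,.12,.052,.005)]);crop(s,'s14',340,110,75,70,9)
crop(c,'t14h',220,190,60,60,12)
E
```

```text
t: 19.6
tcp_pos: [0.3472, 0.2068, 0.2305]
ee_rot: [-0.299, 0.954, 0.0, 0.0]
contact_force: [0.6, -0.4, -0.0]
grip_width: 0.0466
t 19.6 now [0.3472 0.2068 0.2305] yaw -145.25 tilt [-0.0006 -0.    ] w 0.0466 F [ 0.6 -0.4 -0. ] q [ 0.54  0.04 -0.3   1.23  0.   -0.07]
shift [-0.0762  0.1128  0.0006] turn 0.0027
```

View pics/t14.png

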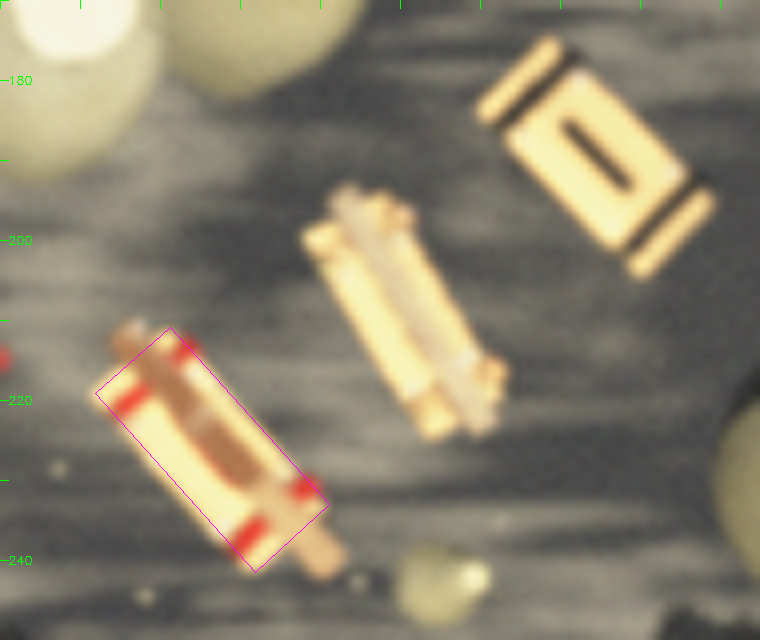

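View pics/s14.png

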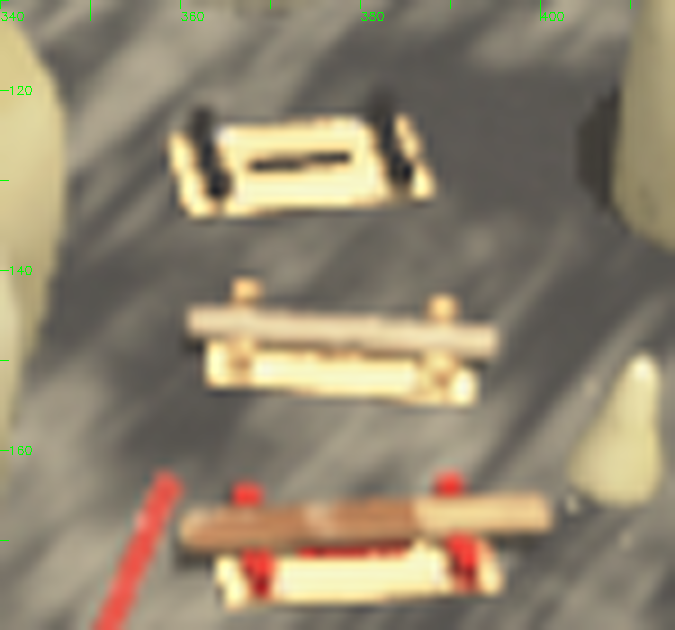

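View pics/t14h.png

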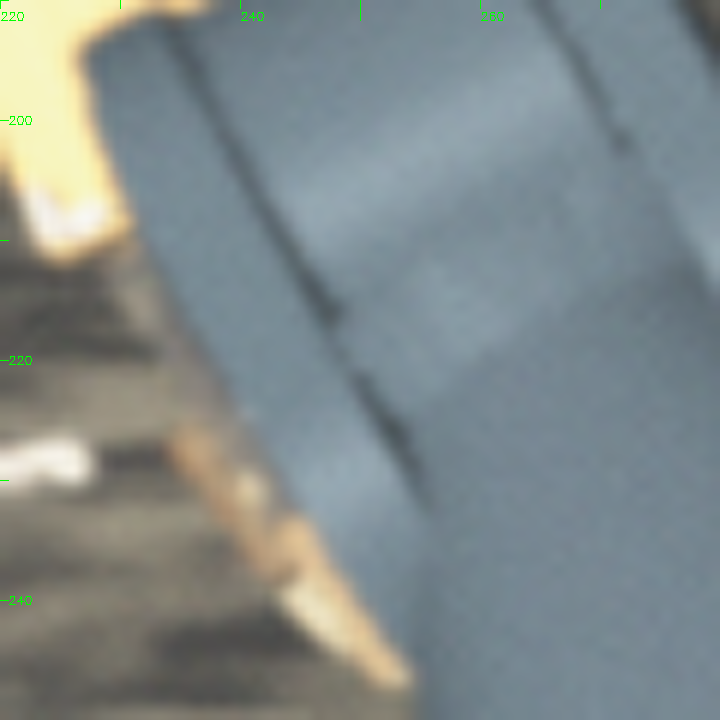

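```bash
python3 - <<'E'
from ov import *
def T(p,x0,y0,k): return [(x0+a/k-.5,y0+b/k-.5) for a,b in p]
rep('red on rest t',c,*T([(126,328),(328,568)],365,170,8),.022)
rep('red on rest s',s,*T([(181,530),(552,511)],340,110,9),.022)
rep4('red rest s',s,T([(217,555),(228,608),(502,592),(490,535)],340,110,9),.005)
rep4('black rest t',c,T([(553,35),(473,112),(640,281),(718,200)],365,170,8),.005)
crop(c,'t15',415,165,45,45,15,[box(.5165,-.449,43.3,.12,.056,.005)])
E
python3 -m jog '[{"hand":55,"tx":-0.019,"ty":0.028,"tz":0,"turn":0},{"hand":55,"tx":-0.038,"ty":0.056,"tz":0,"turn":0},{"hand":55,"tx":-0.057,"ty":0.085,"tz":0,"turn":0},{"hand":55,"tx":-0.076,"ty":0.113,"tz":0.01,"turn":0},{"hand":55,"tx":-0.076,"ty":0.113,"tz":0.03,"turn":0},{"hand":55,"tx":-0.076,"ty":0.113,"tz":0.05,"turn":0},{"hand":55,"tx":-0.076,"ty":0.113,"tz":0.07,"turn":0},{"hand":55,"tx":-0.076,"ty":0.113,"tz":0.07,"turn":0}]'
python3 go.py .3455 .343 .116 214.6
python3 - <<'E'
from ov import *
crop(s,'s15',240,210,90,80,8)
E
```

```text
red on rest t mid [ 0.364  -0.2453  0.022 ] len 155.7 yaw -140.8
red on rest s mid [ 0.3587 -0.2426  0.022 ] len 162.5 yaw -139.6
red rest s mid [ 0.352  -0.2292  0.005 ] len 120.5 wid 32.6 yaw -138.5
black rest t mid [ 0.5173 -0.4487  0.005 ] len 121.2 wid 61.3 yaw -136.5
t: 20.47
tcp_pos: [0.3449, 0.3385, 0.1572]
ee_rot: [-0.298, 0.955, -0.001, -0.003]
contact_force: [-0.6, 0.1, -0.4]
grip_width: 0.0469
t 20.47 now [0.3449 0.3385 0.1572] yaw -145.35 tilt [ 0.0057 -0.0012] w 0.0469 F [-0.6  0.1 -0.4] q [ 0.78  0.22 -0.28  1.07 -0.    0.17]
shift [-0.0033  0.0034  0.0412] turn 0.0008
```

View pics/t15.png

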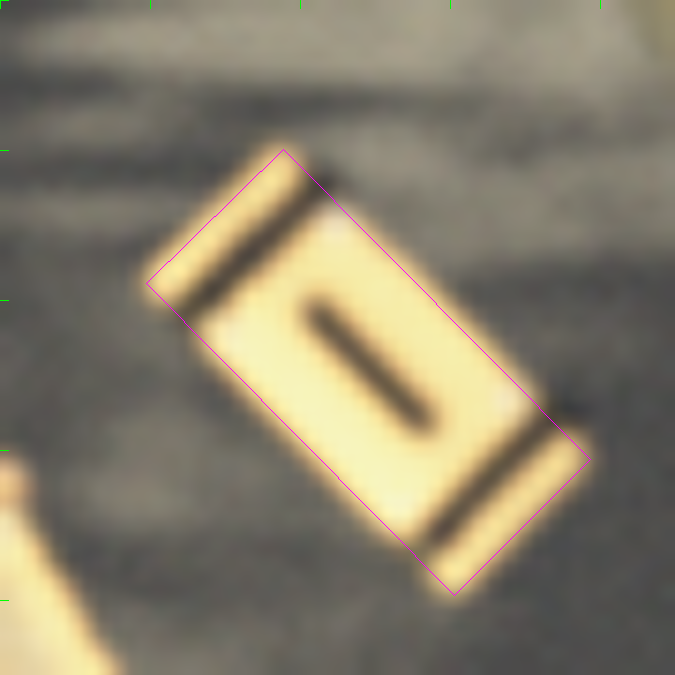

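View pics/s15.png

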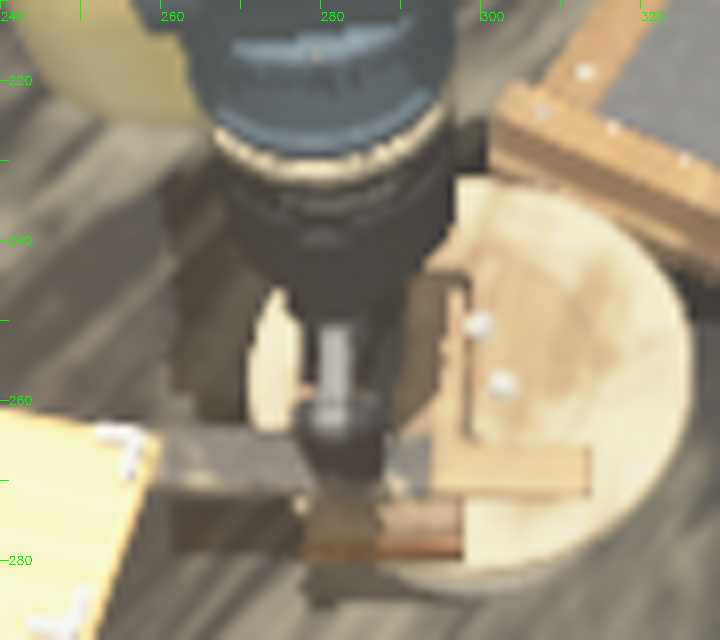

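```bash
python3 go.py .347 .3437 .1165 214.6; python3 -m jog '[{"hand":55,"tx":-0.003,"ty":0.001,"tz":0.015,"turn":0},{"hand":55,"tx":-0.003,"ty":0.001,"tz":0.03,"turn":0},{"hand":55,"tx":-0.003,"ty":0.001,"tz":0.038,"turn":0},{"hand":55,"tx":-0.003,"ty":0.001,"tz":0.042,"turn":0},{"hand":55,"tx":-0.003,"ty":0.001,"tz":0.042,"turn":0},{"hand":55,"tx":-0.003,"ty":0.001,"tz":0.042,"turn":0},{"hand":55,"tx":-0.003,"ty":0.001,"tz":0.042,"turn":0},{"hand":55,"tx":-0.003,"ty":0.001,"tz":0.042,"turn":0}]'
python3 go.py .347 .3437 .1165 214.6
```

```text
t 20.57 now [0.3461 0.3399 0.1605] yaw -145.36 tilt [ 0.0014 -0.0003] w 0.0472 F [ 0.4 -0.3  0.5] q [ 0.78  0.22 -0.28  1.08 -0.    0.17]
shift [-0.003   0.0026  0.044 ] turn 0.0006
t: 21.23
tcp_pos: [0.3481, 0.344, 0.1191]
ee_rot: [-0.298, 0.954, 0.0, 0.001]
contact_force: [0.3, 0.2, -0.1]
grip_width: 0.0468
t 21.23 now [0.3481 0.344  0.1191] yaw -145.27 tilt [-0.0012  0.0003] w 0.0468 F [ 0.3  0.2 -0.1] q [ 0.78  0.26 -0.34  0.97  0.    0.17]
shift [0.0011 0.0003 0.0026] turn 0.0023
```

```bash
python3 -m jog '[{"hand":55,"tx":0.001,"ty":0,"tz":0.002,"turn":0},{"hand":55,"tx":0.001,"ty":0,"tz":0.003,"turn":0},{"hand":10,"tx":0.001,"ty":0,"tz":0.003,"turn":0},{"hand":10,"tx":0.001,"ty":0,"tz":0.003,"turn":0},{"hand":10,"tx":0.001,"ty":0,"tz":0.003,"turn":0},{"hand":10,"tx":0.001,"ty":0,"tz":0.003,"turn":0},{"hand":10,"tx":0.001,"ty":0,"tz":0.003,"turn":0},{"hand":10,"tx":0.001,"ty":0,"tz":0.003,"turn":0}]' 30
python3 go.py .347 .3437 .1165 214.6
python3 -m jog '[{"hand":10,"tx":0,"ty":0,"tz":0,"turn":0},{"hand":10,"tx":0,"ty":0,"tz":-0.005,"turn":0},{"hand":10,"tx":0,"ty":0,"tz":-0.015,"turn":0},{"hand":10,"tx":0,"ty":0,"tz":-0.035,"turn":0},{"hand":10,"tx":0,"ty":0,"tz":-0.06,"turn":0},{"hand":10,"tx":0,"ty":0,"tz":-0.09,"turn":0},{"hand":10,"tx":0,"ty":0,"tz":-0.11,"turn":0},{"hand":10,"tx":0,"ty":0,"tz":-0.115,"turn":0}]'
python3 go.py .5165 -.449 .23 223.3
python3 - <<'E'
from ov import *
crop(s,'s16',230,190,110,100,7)
E
```

```text
t: 21.9
tcp_pos: [0.3471, 0.3434, 0.1157]
ee_rot: [-0.299, 0.954, 0.0, 0.0]
contact_force: [-0.4, -0.6, 5.2]
grip_width: 0.0227
t 21.9 now [0.3471 0.3434 0.1157] yaw -145.26 tilt [-0.0007  0.0003] w 0.0227 F [-0.4 -0.6  5.2] q [ 0.78  0.26 -0.35  0.96  0.    0.17]
shift [-0.0001  0.0003 -0.0008] turn 0.0024
t: 22.57
tcp_pos: [0.3478, 0.344, 0.2338]
ee_rot: [-0.299, 0.954, 0.001, 0.002]
contact_force: [0.2, 0.6, -0.3]
grip_width: 0.0225
t 22.57 now [0.3478 0.344  0.2338] yaw -145.26 tilt [-0.0045  0.0009] w 0.0225 F [ 0.2  0.6 -0.3] q [ 0.78  0.18 -0.13  1.25  0.    0.17]
shift [ 0.3133 -0.7478  0.0017] turn -0.1494
```

View pics/s16.png

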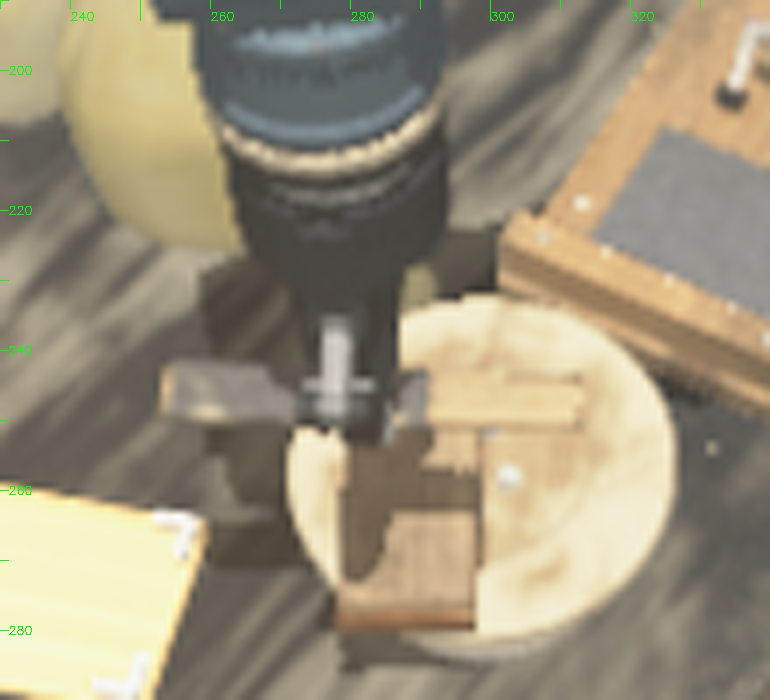

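```bash
python3 - <<'E'
from ov import *
rep('black held s',s,(253,245.5),(311.8,247.3),.2162)
o=get_obs();print(o['tcp_pos'])
E
python3 go.py .5165 -.449 .23 223.3
python3 -m jog '[{"hand":10,"tx":0.008,"ty":-0.019,"tz":0,"turn":-0.01},{"hand":10,"tx":0.022,"ty":-0.053,"tz":0,"turn":-0.02},{"hand":10,"tx":0.036,"ty":-0.087,"tz":0,"turn":-0.03},{"hand":10,"tx":0.05,"ty":-0.12,"tz":0,"turn":-0.04},{"hand":10,"tx":0.064,"ty":-0.154,"tz":0,"turn":-0.05},{"hand":10,"tx":0.078,"ty":-0.187,"tz":0,"turn":-0.06},{"hand":10,"tx":0.092,"ty":-0.22,"tz":0,"turn":-0.07},{"hand":10,"tx":0.106,"ty":-0.254,"tz":0,"turn":-0.08}]'
python3 go.py .5165 -.449 .23 223.3
```

```text
black held s mid [0.3471 0.3437 0.2162] len 157.8 yaw -145.6
[0.34653557 0.34279198 0.22928562]
t 22.77 now [0.3465 0.3428 0.2293] yaw -145.27 tilt [ 0.0015 -0.0001] w 0.0224 F [ 0.6  0.1 -0.6] q [ 0.78  0.18 -0.14  1.25  0.    0.17]
shift [ 3.115e-01 -7.475e-01 -1.000e-04] turn -0.1495
t: 23.43
tcp_pos: [0.4036, 0.0723, 0.2289]
ee_rot: [-0.337, 0.942, 0.0, -0.001]
contact_force: [1.7, 0.3, -0.4]
grip_width: 0.0226
t 23.43 now [0.4036 0.0723 0.2289] yaw -140.63 tilt [0.002  0.0013] w 0.0226 F [ 1.7  0.3 -0.4] q [ 0.18  0.05 -0.29  1.23  0.   -0.51]
shift [ 0.2434 -0.4746 -0.0012] turn -0.0686
```

```bash
python3 -m jog '[{"hand":10,"tx":0.017,"ty":-0.034,"tz":0,"turn":-0.01},{"hand":10,"tx":0.034,"ty":-0.068,"tz":0,"turn":-0.02},{"hand":10,"tx":0.051,"ty":-0.102,"tz":0,"turn":-0.03},{"hand":10,"tx":0.068,"ty":-0.136,"tz":0,"turn":-0.04},{"hand":10,"tx":0.085,"ty":-0.17,"tz":0,"turn":-0.05},{"hand":10,"tx":0.102,"ty":-0.204,"tz":0,"turn":-0.06},{"hand":10,"tx":0.119,"ty":-0.238,"tz":0,"turn":-0.068},{"hand":10,"tx":0.136,"ty":-0.27,"tz":0,"turn":-0.068}]'
python3 go.py .5165 -.449 .13 223.3
```

```text
t: 24.1
tcp_pos: [0.4697, -0.2229, 0.2285]
ee_rot: [-0.368, 0.93, 0.001, -0.001]
contact_force: [0.4, 0.5, -0.4]
grip_width: 0.0228
t 24.1 now [ 0.4697 -0.2229  0.2285] yaw -136.79 tilt [0.0009 0.0026] w 0.0228 F [ 0.4  0.5 -0.4] q [-0.44  0.24 -0.07  1.27  0.   -1.2 ]
shift [ 0.1206 -0.197   0.0981] turn -0.0015
```

```bash
python3 - <<'E'
from ov import *
crop(c,'t17',400,130,110,90,7)
E
```

```text
(no output)
```

View pics/t17.png

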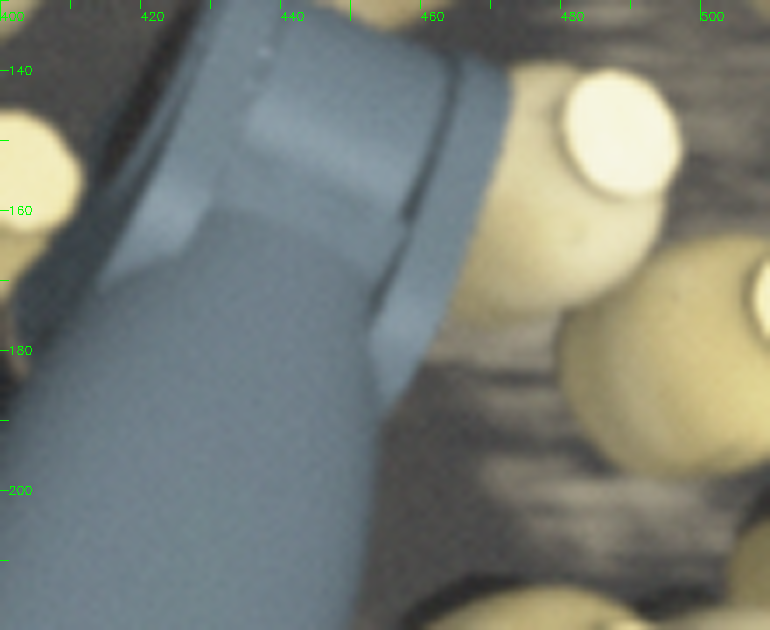

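```bash
python3 -m jog '[{"hand":10,"tx":0.018,"ty":-0.03,"tz":0,"turn":0},{"hand":10,"tx":0.036,"ty":-0.06,"tz":0,"turn":0},{"hand":10,"tx":0.054,"ty":-0.09,"tz":0,"turn":0},{"hand":10,"tx":0.072,"ty":-0.12,"tz":0,"turn":0},{"hand":10,"tx":0.09,"ty":-0.148,"tz":0,"turn":0},{"hand":10,"tx":0.108,"ty":-0.176,"tz":0,"turn":0},{"hand":10,"tx":0.12,"ty":-0.197,"tz":0.02,"turn":0},{"hand":10,"tx":0.12,"ty":-0.197,"tz":0.05,"turn":0}]'
python3 go.py .5165 -.449 .1 223.3
python3 -m jog '[{"hand":10,"tx":0,"ty":0,"tz":0.025,"turn":0},{"hand":10,"tx":0,"ty":0,"tz":0.045,"turn":0},{"hand":10,"tx":0,"ty":0,"tz":0.065,"turn":0},{"hand":10,"tx":0,"ty":0,"tz":0.08,"turn":0},{"hand":10,"tx":0,"ty":0,"tz":0.08,"turn":0},{"hand":10,"tx":0,"ty":0,"tz":0.08,"turn":0},{"hand":10,"tx":0,"ty":0,"tz":0.08,"turn":0},{"hand":10,"tx":0,"ty":0,"tz":0.08,"turn":0}]'
python3 go.py .5165 -.449 .035 223.3
python3 - <<'E'
from ov import *
o=get_obs();p=o['tcp_pos'];b=[box(p[0],p[1],43.3,.16,.024,p[2]-.012),box(.5165,-.449,43.3,.12,.056,.005)]
crop(c,'t18',415,155,60,60,11,b);crop(s,'s18',340,90,75,70,9,b)
E
```

```text
t: 24.87
tcp_pos: [0.519, -0.4512, 0.1797]
ee_rot: [-0.367, 0.93, -0.002, 0.001]
contact_force: [-0.2, 1.5, -0.8]
grip_width: 0.0228
t 24.87 now [ 0.519  -0.4512  0.1797] yaw -136.93 tilt [ 0.0003 -0.0039] w 0.0228 F [-0.2  1.5 -0.8] q [-0.72  0.55  0.28  1.31 -0.   -1.47]
shift [0.0003 0.0036 0.0797] turn -0.0041
t: 25.53
tcp_pos: [0.5183, -0.4469, 0.1014]
ee_rot: [-0.368, 0.93, -0.001, 0.0]
contact_force: [-0.1, 0.3, -0.1]
grip_width: 0.0227
t 25.53 now [ 0.5183 -0.4469  0.1014] yaw -136.78 tilt [-0.0003 -0.0014] w 0.0227 F [-0.1  0.3 -0.1] q [-0.71  0.58  0.14  1.13  0.   -1.47]
shift [ 0.0028 -0.0002  0.0664] turn -0.0013
```

View pics/t18.png

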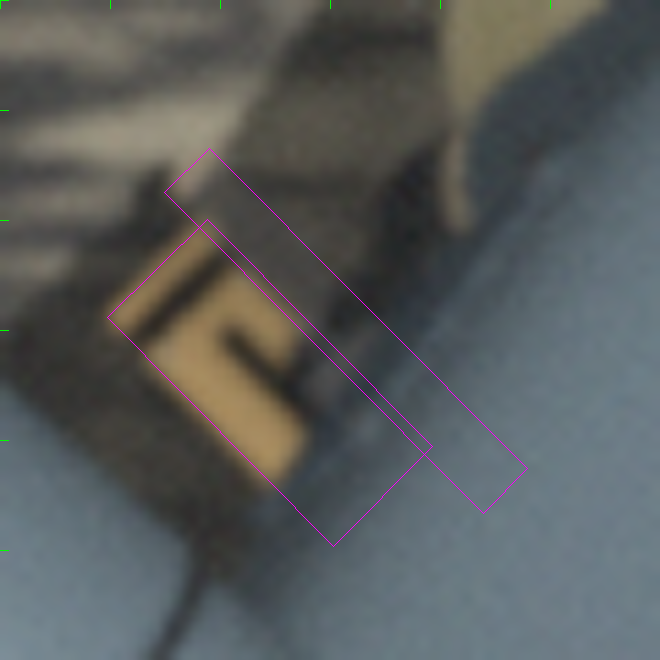

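View pics/s18.png

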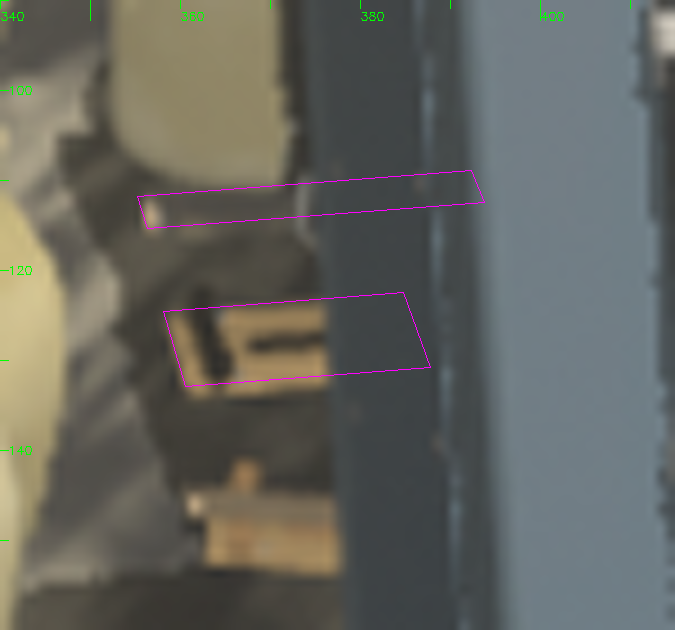

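```bash
python3 -m jog '[{"hand":10,"tx":0.003,"ty":0,"tz":0.018,"turn":0},{"hand":10,"tx":0.003,"ty":0,"tz":0.035,"turn":0},{"hand":10,"tx":0.003,"ty":0,"tz":0.05,"turn":0},{"hand":10,"tx":0.003,"ty":0,"tz":0.058,"turn":0},{"hand":10,"tx":0.003,"ty":0,"tz":0.064,"turn":0},{"hand":10,"tx":0.003,"ty":0,"tz":0.065,"turn":0},{"hand":10,"tx":0.003,"ty":0,"tz":0.065,"turn":0},{"hand":10,"tx":0.003,"ty":0,"tz":0.065,"turn":0}]'
python3 go.py .5165 -.449 .0345 223.3
```

```text
t: 26.3
tcp_pos: [0.5161, -0.4492, 0.0362]
ee_rot: [-0.368, 0.93, -0.001, 0.0]
contact_force: [-0.1, 0.4, -0.8]
grip_width: 0.0221
t 26.3 now [ 0.5161 -0.4492  0.0362] yaw -136.79 tilt [-0.0002 -0.0013] w 0.0221 F [-0.1  0.4 -0.8] q [-0.72  0.63  0.06  0.99  0.   -1.47]
shift [-0.0004 -0.0002  0.0017] turn -0.0015
```

```bash
python3 -m jog '[{"hand":10,"tx":0,"ty":0,"tz":0.001,"turn":0},{"hand":10,"tx":0,"ty":0,"tz":0.002,"turn":0},{"hand":32,"tx":0,"ty":0,"tz":0.002,"turn":0},{"hand":40,"tx":0,"ty":0,"tz":0.002,"turn":0},{"hand":50,"tx":0,"ty":0,"tz":0.002,"turn":0},{"hand":50,"tx":0,"ty":0,"tz":0.002,"turn":0},{"hand":50,"tx":0,"ty":0,"tz":-0.01,"turn":0},{"hand":50,"tx":0,"ty":0,"tz":-0.03,"turn":0}]'
python3 -m jog '[{"hand":50,"tx":0,"ty":0,"tz":-0.03,"turn":0},{"hand":50,"tx":0,"ty":0,"tz":-0.065,"turn":0},{"hand":50,"tx":0,"ty":0,"tz":-0.1,"turn":0.1},{"hand":50,"tx":0,"ty":0,"tz":-0.135,"turn":0.2},{"hand":50,"tx":-0.005,"ty":0.013,"tz":-0.16,"turn":0.3},{"hand":60,"tx":-0.015,"ty":0.04,"tz":-0.17,"turn":0.42},{"hand":80,"tx":-0.028,"ty":0.073,"tz":-0.17,"turn":0.54},{"hand":90,"tx":-0.041,"ty":0.107,"tz":-0.17,"turn":0.66}]' 60
python3 go.py .36 .315 .23 125
```

```text
t: 26.97
tcp_pos: [0.5145, -0.4479, 0.064]
ee_rot: [-0.368, 0.93, 0.002, -0.001]
contact_force: [-0.6, 0.0, 0.1]
grip_width: 0.0428
t: 27.63
tcp_pos: [0.472, -0.3423, 0.237]
ee_rot: [-0.044, 0.999, -0.001, 0.001]
contact_force: [0.2, 0.7, 0.1]
grip_width: 0.0732
t 27.63 now [ 0.472  -0.3423  0.237 ] yaw -174.99 tilt [-0.0021 -0.0017] w 0.0732 F [0.2 0.7 0.1] q [-0.63  0.34  0.1   1.33  0.   -0.71]
shift [0.0543 0.6646 0.0057] turn 1.0473
```

```bash
python3 -m jog '[{"hand":100,"tx":0.003,"ty":0.04,"tz":0,"turn":0.12},{"hand":100,"tx":0.006,"ty":0.08,"tz":0,"turn":0.24},{"hand":100,"tx":0.01,"ty":0.12,"tz":0,"turn":0.36},{"hand":100,"tx":0.013,"ty":0.16,"tz":0,"turn":0.48},{"hand":100,"tx":0.016,"ty":0.2,"tz":0,"turn":0.6},{"hand":100,"tx":0.02,"ty":0.24,"tz":0,"turn":0.72},{"hand":100,"tx":0.023,"ty":0.28,"tz":0,"turn":0.84},{"hand":100,"tx":0.026,"ty":0.32,"tz":0,"turn":0.96}]'
python3 - <<'E'
from ov import *
crop(c,'t19',365,160,95,85,8);crop(s,'s19',340,105,75,75,9)
crop(c,'t19h',220,190,60,60,12);crop(s,'s19h',240,220,80,70,9)
crop(c,'t19t',200,160,55,60,12);
E
python3 go.py .36 .315 .23 125
```

```text
t: 28.3
tcp_pos: [0.4184, -0.0402, 0.2365]
ee_rot: [0.401, 0.916, 0.0, 0.001]
contact_force: [1.0, 0.2, -0.2]
grip_width: 0.0853
t 28.4 now [ 0.4181 -0.0381  0.2365] yaw 132.91 tilt [0.0001 0.0015] w 0.0857 F [-0.6 -0.3  0.3] q [-0.09  0.06 -0.26  1.24  0.    0.73]
shift [0.2981 0.1978 0.0069] turn 0.138
```

View pics/t19.png

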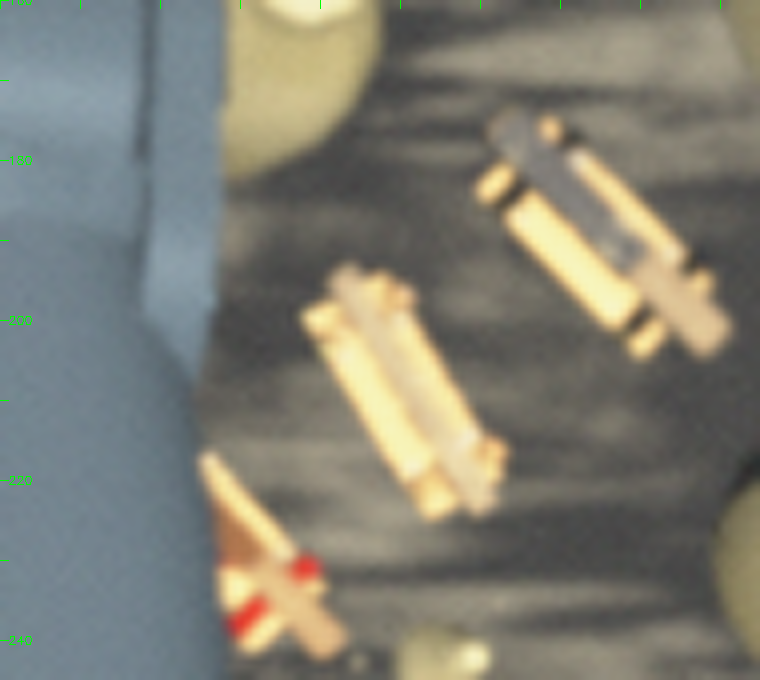

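View pics/s19.png

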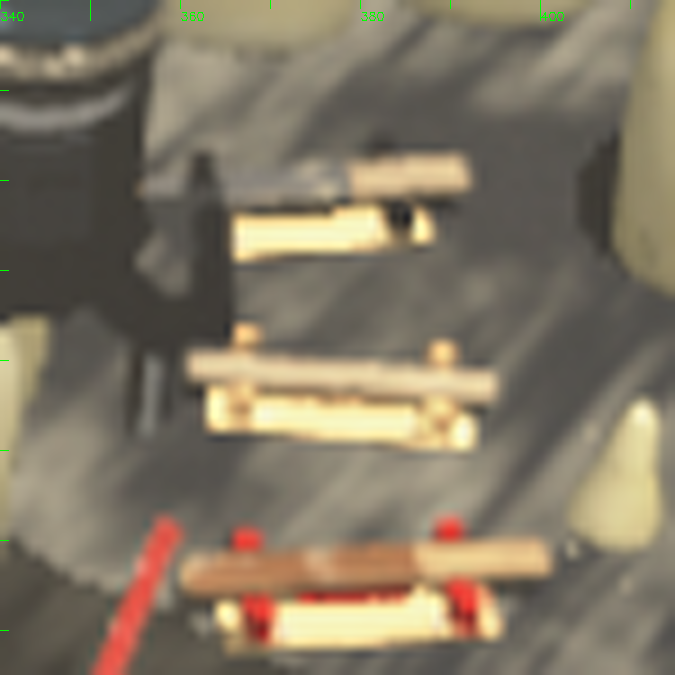

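View pics/t19h.png

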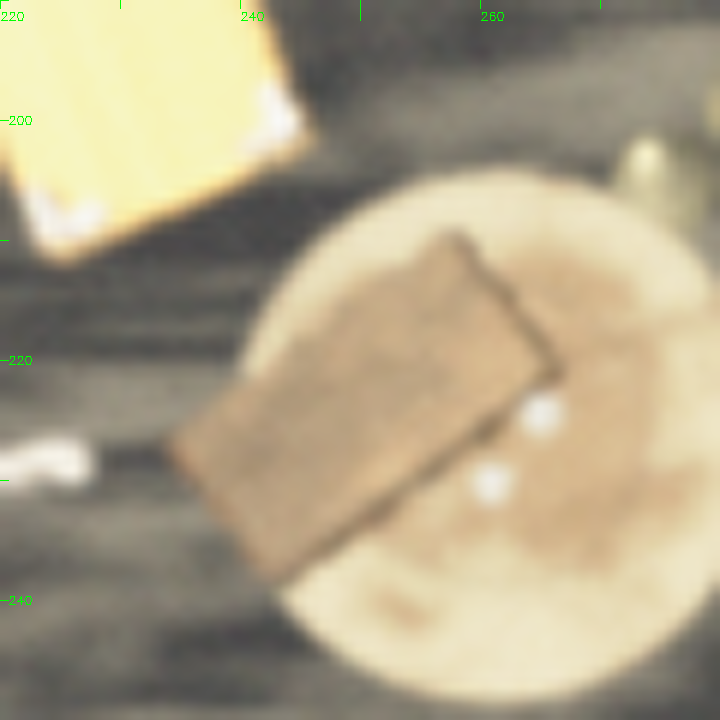

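View pics/s19h.png

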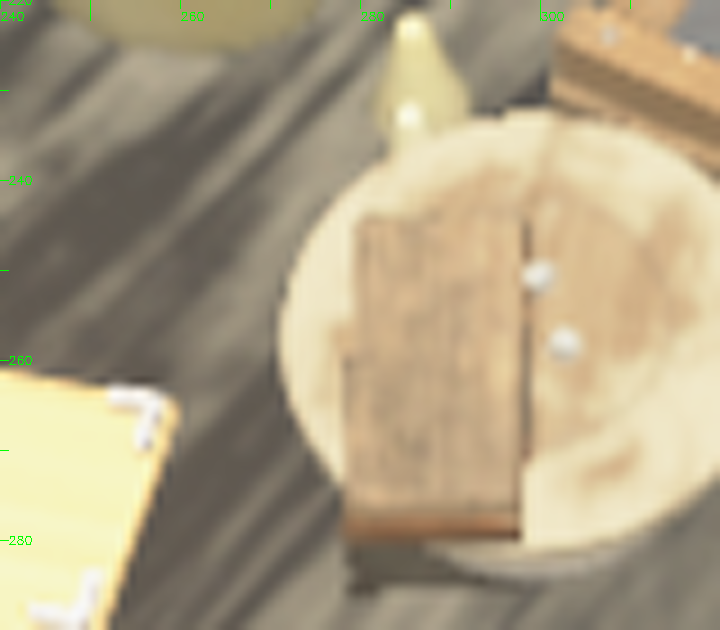

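View pics/t19t.png

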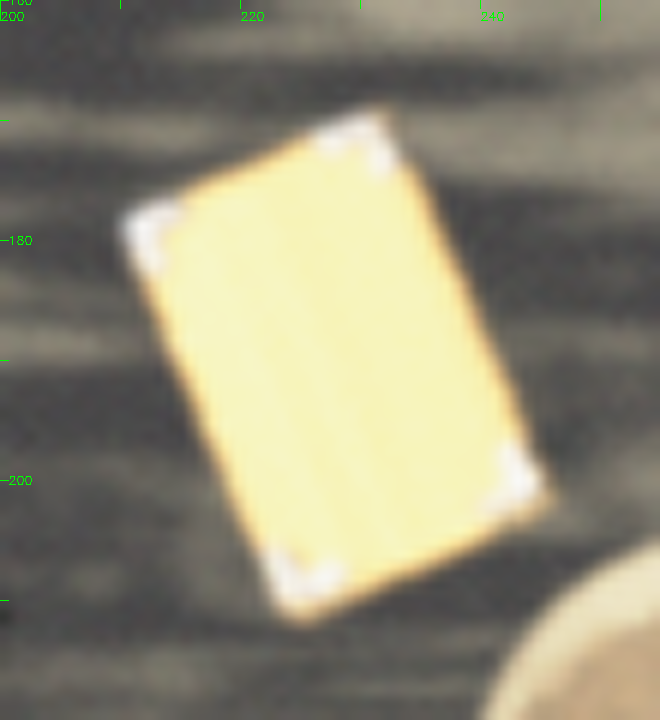

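```bash
python3 - <<'E'
from ov import *
def T(p,x0,y0,k): return [(x0+a/k-.5,y0+b/k-.5) for a,b in p]
rep4('block t',c,T([(445,232),(548,372),(270,575),(168,443)],220,190,12),.096)
rep4('block s',s,T([(358,213),(524,218),(517,513),(345,511)],240,220,9),.096)
rep4('tray t',c,T([(385,110),(122,215),(295,622),(550,497)],200,160,12),.006)
b=[box(.366,.312,123.5,.114,.06,.096),box(.513,.424,24.7,.15,.096,.006),box(.513,.424,24.7,.134,.08,.016)]
crop(c,'t20',200,160,80,80,9,b)
b=[box(.362,.312,123.5,.114,.06,.096)]
crop(s,'s20',240,220,80,70,9,b)
E
```

```text
block t mid [0.3633 0.3153 0.096 ] len 108.0 wid 54.5 yaw 127.5
block s mid [0.3594 0.3168 0.096 ] len 111.2 wid 56.0 yaw 127.7
tray t mid [0.5119 0.4236 0.006 ] len 151.9 wid 95.9 yaw -155.2
```

View pics/t20.png

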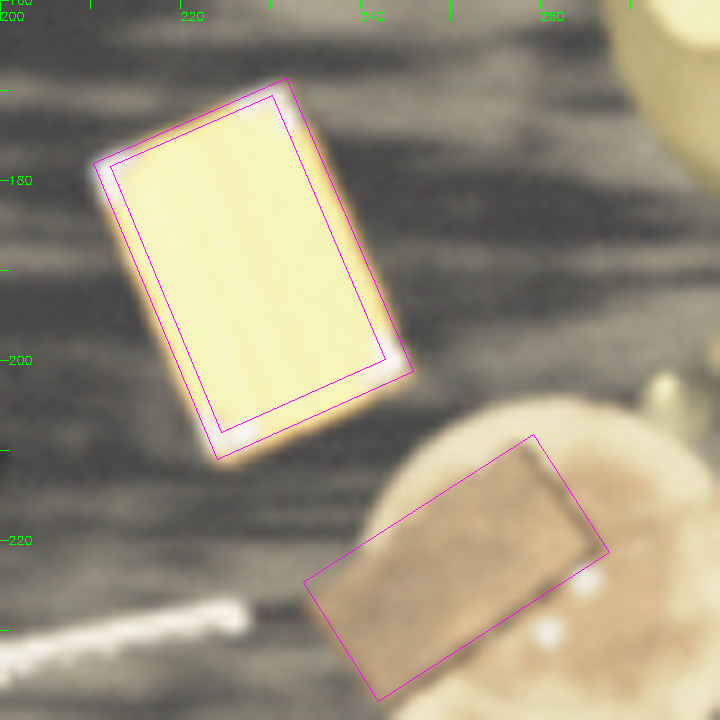

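View pics/s20.png

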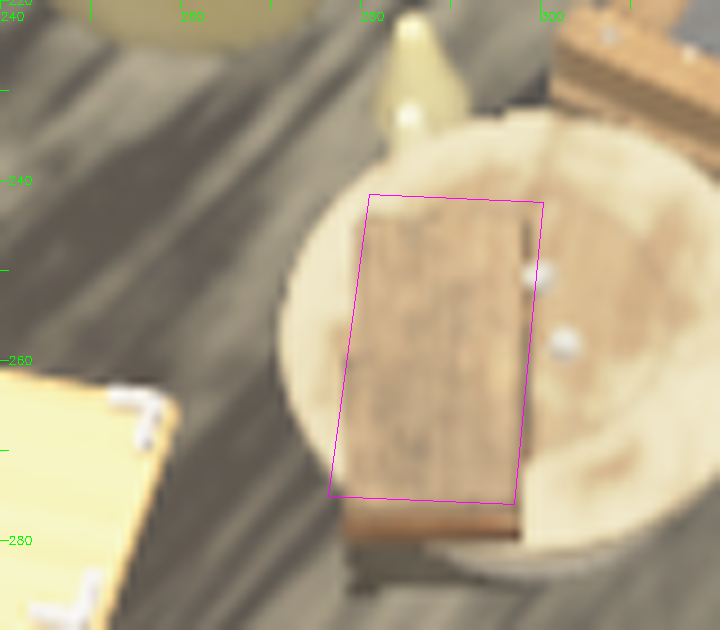

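```bash
python3 - <<'E'
from ov import *
from scipy.optimize import least_squares
def T(p,x0,y0,k): return [(x0+a/k-.5,y0+b/k-.5) for a,b in p]
A=T([(540,412),(490,483)],220,190,12); B=T([(539,276),(563,342)],240,220,9)
u=np.array([np.cos(np.radians(127.5)),np.sin(np.radians(127.5))]); v=np.array([-u[1],u[0]])
print(A,B)
for a in A:
  for b in B:
    f=lambda p:np.r_[proj(c,p-[-.001,.0,0])[0]-a,proj(s,p-[.004,0,0])[0]-b]
    r=least_squares(f,[.33,.28,.08]); d=r.x[:2]-[.3628,.3157]
    print(r.x.round(4),r.fun.round(1),'along',(d@u).round(4),'across',(d@v).round(4))
E
python3 go.py .3628 .3157 .16 127.5
```

```text
[(264.5, 223.83333333333334), (260.3333333333333, 229.75)] [(299.3888888888889, 250.16666666666666), (302.05555555555554, 257.5)]
[0.3639 0.2613 0.0737] [-0.1 -0.3  0.3  0.1] along -0.0439 across 0.0322
[0.3608 0.2623 0.0356] [ 0.8  1.6 -1.4 -0.3] along -0.0412 across 0.0341
[0.3448 0.2755 0.1094] [-1.1 -2.2  1.9  0.4] along -0.0209 across 0.0388
[0.3413 0.2768 0.0737] [-0.2 -0.3  0.3  0.1] along -0.0178 across 0.0408
t 28.6 now [ 0.4195 -0.0423  0.2359] yaw 133.09 tilt [-0.0008  0.0005] w 0.0854 F [-0.2  0.3 -0.1] q [-0.1   0.07 -0.26  1.24 -0.    0.72]
shift [0.3002 0.2031 0.0758] turn 0.0976
```

```bash
python3 go.py .3598 .3197 .16 127.5; python3 -m jog '[{"hand":100,"tx":0.034,"ty":0.023,"tz":0,"turn":0.01},{"hand":100,"tx":0.068,"ty":0.046,"tz":0,"turn":0.02},{"hand":100,"tx":0.102,"ty":0.069,"tz":0,"turn":0.03},{"hand":100,"tx":0.136,"ty":0.092,"tz":0,"turn":0.05},{"hand":100,"tx":0.17,"ty":0.115,"tz":0,"turn":0.07},{"hand":100,"tx":0.204,"ty":0.138,"tz":0,"turn":0.09},{"hand":100,"tx":0.238,"ty":0.161,"tz":0,"turn":0.097},{"hand":100,"tx":0.272,"ty":0.184,"tz":0,"turn":0.097}]' 60
python3 go.py .3598 .3197 .15 127.5
```

```text
t 28.6 now [ 0.4195 -0.0423  0.2359] yaw 133.09 tilt [-0.0008  0.0005] w 0.0854 F [-0.2  0.3 -0.1] q [-0.1   0.07 -0.26  1.24 -0.    0.72]
shift [0.3052 0.2037 0.0758] turn 0.0976
t: 29.27
tcp_pos: [0.3686, 0.2837, 0.2356]
ee_rot: [0.443, 0.896, 0.0, 0.0]
contact_force: [1.8, 0.3, 0.5]
grip_width: 0.0854
t 29.27 now [0.3686 0.2837 0.2356] yaw 127.37 tilt [-0.0002  0.0005] w 0.0854 F [1.8 0.3 0.5] q [ 0.66  0.14 -0.18  1.25 -0.    1.57]
shift [0.034  0.0148 0.0856] turn -0.0023
```

```bash
python3 -m jog '[{"hand":100,"tx":0.018,"ty":0.008,"tz":0,"turn":0},{"hand":100,"tx":0.034,"ty":0.015,"tz":0.01,"turn":0},{"hand":100,"tx":0.034,"ty":0.015,"tz":0.03,"turn":0},{"hand":100,"tx":0.034,"ty":0.015,"tz":0.055,"turn":0},{"hand":100,"tx":0.034,"ty":0.015,"tz":0.075,"turn":0},{"hand":100,"tx":0.034,"ty":0.015,"tz":0.085,"turn":0},{"hand":100,"tx":0.034,"ty":0.015,"tz":0.085,"turn":0},{"hand":100,"tx":0.034,"ty":0.015,"tz":0.085,"turn":0}]' 60
python3 - <<'E'
from ov import *
crop(s,'s21',240,200,90,85,8)
E
python3 go.py .3598 .3197 .096 127.5
```

```text
t: 29.93
tcp_pos: [0.3602, 0.318, 0.1502]
ee_rot: [0.443, 0.896, -0.0, -0.0]
contact_force: [0.4, 0.5, -0.4]
grip_width: 0.0856
t 30.03 now [0.3605 0.3187 0.1512] yaw 127.41 tilt [0.0001 0.0012] w 0.085 F [-0.   0.3 -0.5] q [ 0.72  0.22 -0.3   1.05  0.    1.64]
shift [0.0012 0.     0.0552] turn -0.0016
```

View pics/s21.png

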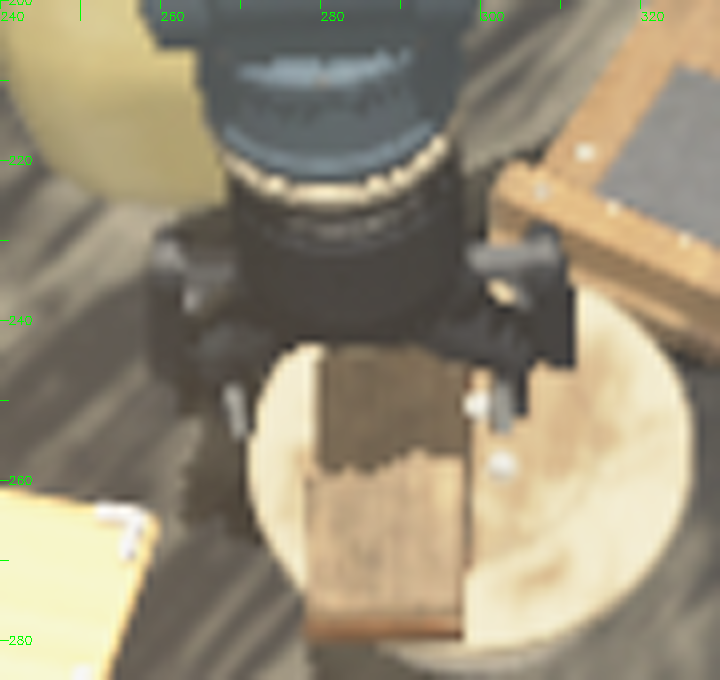

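```bash
python3 -m jog '[{"hand":100,"tx":0.001,"ty":0,"tz":0.02,"turn":0},{"hand":100,"tx":0.001,"ty":0,"tz":0.038,"turn":0},{"hand":100,"tx":0.001,"ty":0,"tz":0.05,"turn":0},{"hand":100,"tx":0.001,"ty":0,"tz":0.055,"turn":0},{"hand":100,"tx":0.001,"ty":0,"tz":0.055,"turn":0},{"hand":80,"tx":0.001,"ty":0,"tz":0.055,"turn":0},{"hand":60,"tx":0.001,"ty":0,"tz":0.055,"turn":0},{"hand":50,"tx":0.001,"ty":0,"tz":0.055,"turn":0}]' 60
python3 go.py .3598 .3197 .096 127.5
python3 -m jog '[{"hand":50,"tx":0,"ty":0,"tz":0,"turn":0},{"hand":50,"tx":0,"ty":0,"tz":0,"turn":0},{"hand":50,"tx":0,"ty":0,"tz":0,"turn":0},{"hand":50,"tx":0,"ty":0,"tz":0,"turn":0},{"hand":50,"tx":0,"ty":0,"tz":0,"turn":0},{"hand":50,"tx":0,"ty":0,"tz":0,"turn":0},{"hand":50,"tx":0,"ty":0,"tz":0,"turn":0},{"hand":50,"tx":0,"ty":0,"tz":0,"turn":0}]' 60
python3 go.py .3598 .3197 .096 127.5
```

```text
t: 30.7
tcp_pos: [0.3594, 0.32, 0.0968]
ee_rot: [0.443, 0.897, 0.001, 0.0]
contact_force: [-0.4, -0.9, 3.4]
grip_width: 0.0583
t 30.7 now [0.3594 0.32   0.0968] yaw 127.46 tilt [0.0002 0.0019] w 0.0583 F [-0.4 -0.9  3.4] q [ 0.73  0.27 -0.39  0.91  0.    1.64]
shift [-0.0005  0.0002  0.0008] turn -0.0007
t: 31.37
tcp_pos: [0.3594, 0.32, 0.0968]
ee_rot: [0.443, 0.897, 0.001, 0.0]
contact_force: [-0.8, -1.2, 6.7]
grip_width: 0.0585
t 31.37 now [0.3594 0.32   0.0968] yaw 127.45 tilt [0.0001 0.0022] w 0.0585 F [-0.8 -1.2  6.7] q [ 0.73  0.27 -0.39  0.91 -0.    1.64]
shift [-0.0005  0.0002  0.0008] turn -0.0008
```

```bash
python3 -m jog '[{"hand":50,"tx":0,"ty":0,"tz":-0.003,"turn":0},{"hand":50,"tx":0,"ty":0,"tz":-0.01,"turn":0},{"hand":50,"tx":0,"ty":0,"tz":-0.025,"turn":0},{"hand":50,"tx":0,"ty":0,"tz":-0.045,"turn":0},{"hand":50,"tx":0,"ty":0,"tz":-0.065,"turn":-0.05},{"hand":50,"tx":0,"ty":0,"tz":-0.085,"turn":-0.12},{"hand":50,"tx":0,"ty":0,"tz":-0.1,"turn":-0.2},{"hand":50,"tx":0,"ty":0,"tz":-0.105,"turn":-0.3}]'
python3 go.py .5075 .4219 .2 204.8
python3 - <<'E'
from ov import *
crop(s,'s22',220,180,110,95,7)
E
```

```text
t: 32.03
tcp_pos: [0.3596, 0.3202, 0.2035]
ee_rot: [0.302, 0.953, 0.002, 0.001]
contact_force: [0.1, 0.4, -2.6]
grip_width: 0.0585
t 32.03 now [0.3596 0.3202 0.2035] yaw 144.86 tilt [-0.0008  0.0038] w 0.0585 F [ 0.1  0.4 -2.6] q [ 0.73  0.18 -0.21  1.18  0.    1.34]
shift [-0.0624  0.1683  0.0042] turn -1.0462
```

View pics/s22.png

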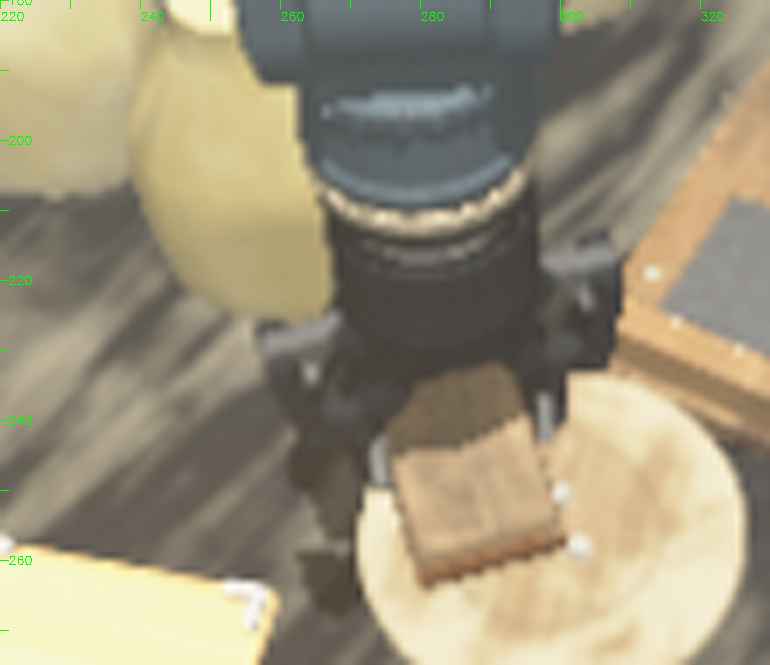

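```bash
python3 -m jog '[{"hand":50,"tx":-0.007,"ty":0.02,"tz":0,"turn":-0.12},{"hand":50,"tx":-0.015,"ty":0.041,"tz":0,"turn":-0.24},{"hand":50,"tx":-0.024,"ty":0.063,"tz":0,"turn":-0.36},{"hand":50,"tx":-0.032,"ty":0.085,"tz":0,"turn":-0.48},{"hand":50,"tx":-0.04,"ty":0.107,"tz":0,"turn":-0.6},{"hand":50,"tx":-0.048,"ty":0.13,"tz":0,"turn":-0.72},{"hand":50,"tx":-0.056,"ty":0.151,"tz":0,"turn":-0.84},{"hand":50,"tx":-0.062,"ty":0.168,"tz":0,"turn":-0.96}]'
python3 go.py .5075 .4219 .1 204.8
```

```text
t: 32.8
tcp_pos: [0.5076, 0.4213, 0.1994]
ee_rot: [-0.172, 0.985, -0.0, -0.0]
contact_force: [-0.6, 0.2, -2.2]
grip_width: 0.0585
t 32.8 now [0.5076 0.4213 0.1994] yaw -160.23 tilt [ 0.001  -0.0003] w 0.0585 F [-0.6  0.2 -2.2] q [0.69 0.49 0.24 1.32 0.   0.35]
shift [-0.0002  0.0007  0.0994] turn -0.0878
```

```bash
python3 -m jog '[{"hand":50,"tx":0,"ty":0,"tz":0.015,"turn":-0.05},{"hand":50,"tx":0,"ty":0,"tz":0.04,"turn":-0.088},{"hand":50,"tx":0,"ty":0,"tz":0.065,"turn":-0.088},{"hand":50,"tx":0,"ty":0,"tz":0.09,"turn":-0.088},{"hand":50,"tx":0,"ty":0,"tz":0.11,"turn":-0.088},{"hand":50,"tx":0,"ty":0,"tz":0.12,"turn":-0.088},{"hand":50,"tx":0,"ty":0,"tz":0.12,"turn":-0.088},{"hand":50,"tx":0,"ty":0,"tz":0.12,"turn":-0.088}]'
python3 go.py .5075 .4219 .034 204.8
python3 - <<'E'
from ov import *
o=get_obs();p=o['tcp_pos'];t=np.radians(204.8)
m=p[:2]-.005*np.array([np.cos(t),np.sin(t)])
b=[box(m[0],m[1],24.8,.114,.06,p[2]-.0008),box(.512,.424,24.8,.15,.096,.006)]
crop(s,'s23',195,190,90,90,8,b); crop(c,'t23',195,155,65,65,10,b)
E
```

```text
t: 33.47
tcp_pos: [0.5065, 0.4206, 0.0803]
ee_rot: [-0.213, 0.977, -0.0, -0.0]
contact_force: [0.4, 0.5, -0.6]
grip_width: 0.0586
t 33.47 now [0.5065 0.4206 0.0803] yaw -155.39 tilt [ 0.0008 -0.0002] w 0.0586 F [ 0.4  0.5 -0.6] q [0.69 0.56 0.04 1.05 0.   0.26]
shift [-0.0015  0.0007  0.0463] turn -0.0033
```

View pics/s23.png

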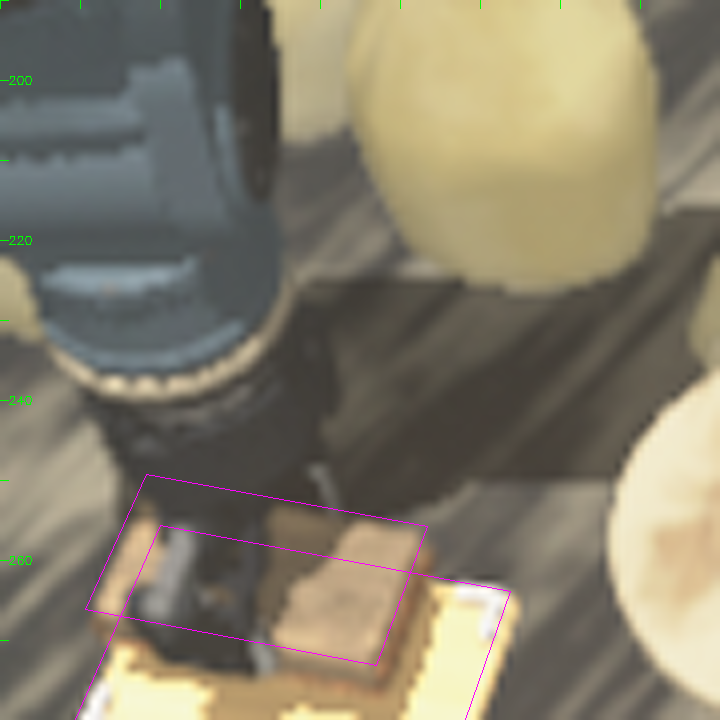

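View pics/t23.png

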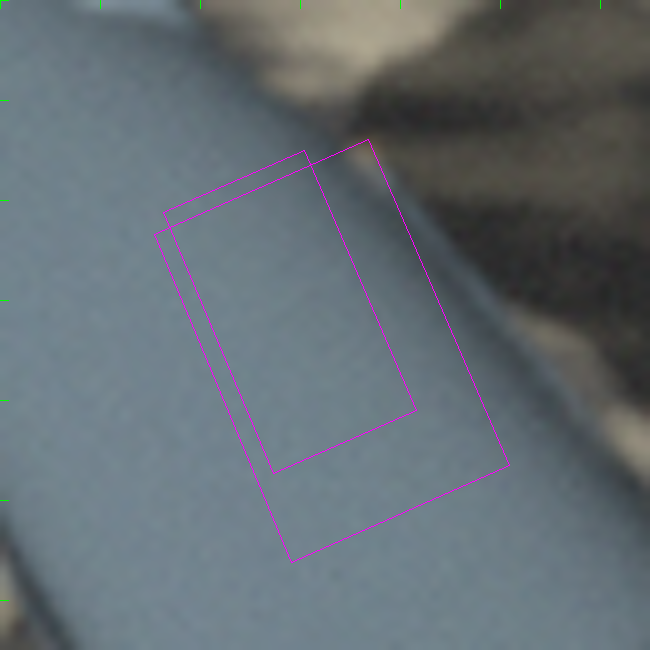

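```bash
python3 -m jog '[{"hand":50,"tx":0,"ty":0,"tz":0.012,"turn":-0.003},{"hand":50,"tx":0,"ty":0,"tz":0.024,"turn":-0.003},{"hand":50,"tx":0,"ty":0,"tz":0.034,"turn":-0.003},{"hand":50,"tx":0,"ty":0,"tz":0.04,"turn":-0.003},{"hand":50,"tx":0,"ty":0,"tz":0.044,"turn":-0.003},{"hand":50,"tx":0,"ty":0,"tz":0.045,"turn":-0.003},{"hand":50,"tx":0,"ty":0,"tz":0.045,"turn":-0.003},{"hand":50,"tx":0,"ty":0,"tz":0.045,"turn":-0.003}]'
python3 go.py .5075 .4219 .034 204.8
python3 - <<'E'
from ov import *
crop(s,'s24',190,210,90,90,8)
E
```

```text
t: 34.23
tcp_pos: [0.5069, 0.421, 0.0359]
ee_rot: [-0.215, 0.977, 0.0, 0.0]
contact_force: [0.6, 0.2, -2.2]
grip_width: 0.0589
t 34.23 now [0.5069 0.421  0.0359] yaw -155.14 tilt [-0.0008  0.0003] w 0.0589 F [ 0.6  0.2 -2.2] q [ 0.69  0.59 -0.02  0.96  0.    0.26]
shift [-0.001   0.0006  0.0019] turn 0.0011
```

View pics/s24.png

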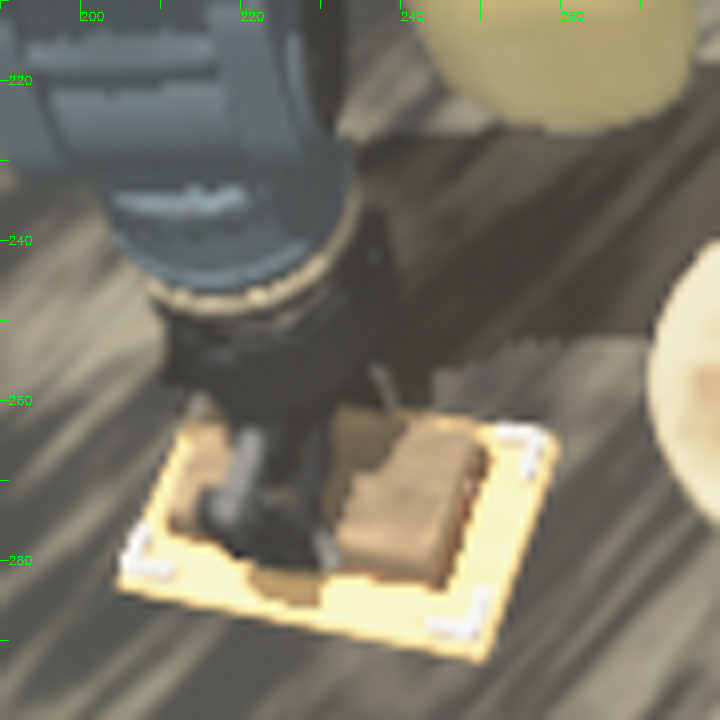

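```bash
python3 - <<'E'
from ov import *
def T(p,x0,y0,k): return [(x0+a/k-.5,y0+b/k-.5) for a,b in p]
q=T([(190,425),(118,587),(485,662),(558,437)],190,210,8); P=unproj(s,q,.006)
rep4('tray',s,q,.006)
m=P.mean(0); d=(P[2]+P[3]-P[0]-P[1])/2; d=d[:2]/np.hypot(*d[:2]); v=np.array([-d[1],d[0]])
for n,p,z in (('LRbase',(445,590),.0075),('LRtop',(440,572),.0335),('URtop',(490,452),.0335),('LLtop',(168,530),.0335)):
    X=unproj(s,T([p],190,210,8),z)[0]-m; print(n,'along',(X[:2]@d).round(4),'across',(X[:2]@v).round(4))
E
```

```text
tray mid [0.5035 0.43   0.006 ] len 149.2 wid 85.6 yaw -150.5
LRbase along 0.0493 across -0.0225
LRtop along 0.0527 across -0.0274
URtop along 0.0596 across 0.0249
LLtop along -0.0555 across -0.0231
```

```bash
python3 -m jog '[{"hand":50,"tx":0,"ty":0,"tz":0.001,"turn":0},{"hand":50,"tx":0,"ty":0,"tz":0.0025,"turn":0},{"hand":50,"tx":0,"ty":0,"tz":0.0025,"turn":0},{"hand":75,"tx":0,"ty":0,"tz":0.0025,"turn":0},{"hand":85,"tx":0,"ty":0,"tz":0.0025,"turn":0},{"hand":95,"tx":0,"ty":0,"tz":0.0025,"turn":0},{"hand":95,"tx":0,"ty":0,"tz":0.0025,"turn":0},{"hand":95,"tx":0,"ty":0,"tz":0.0025,"turn":0}]'
python3 -m jog '[{"hand":95,"tx":0,"ty":0,"tz":-0.01,"turn":0},{"hand":95,"tx":0,"ty":0,"tz":-0.03,"turn":0},{"hand":95,"tx":0,"ty":0,"tz":-0.06,"turn":0},{"hand":95,"tx":0,"ty":0,"tz":-0.09,"turn":0},{"hand":95,"tx":0,"ty":0,"tz":-0.125,"turn":0},{"hand":95,"tx":0,"ty":0,"tz":-0.16,"turn":0},{"hand":95,"tx":0,"ty":0,"tz":-0.185,"turn":0},{"hand":95,"tx":0,"ty":0,"tz":-0.2,"turn":0}]'
python3 go.py .36 0.05 .24 204.8
```

```text
t: 35.1
tcp_pos: [0.5067, 0.4208, 0.033]
ee_rot: [-0.215, 0.977, 0.0, 0.0]
contact_force: [-1.8, 0.5, -0.0]
grip_width: 0.0812
t: 35.77
tcp_pos: [0.5072, 0.4212, 0.2378]
ee_rot: [-0.215, 0.977, 0.001, 0.002]
contact_force: [-0.6, 0.0, -0.2]
grip_width: 0.0809
t 35.77 now [0.5072 0.4212 0.2378] yaw -155.13 tilt [-0.005   0.0014] w 0.0809 F [-0.6  0.  -0.2] q [0.69 0.48 0.31 1.4  0.   0.26]
shift [ 0.2896 -0.2749 -0.0041] turn 0.0012
```

```bash
python3 -m jog '[{"hand":95,"tx":0.027,"ty":-0.026,"tz":0,"turn":0},{"hand":95,"tx":0.055,"ty":-0.052,"tz":0,"turn":0},{"hand":95,"tx":0.083,"ty":-0.078,"tz":0,"turn":0},{"hand":95,"tx":0.11,"ty":-0.104,"tz":0,"turn":0},{"hand":95,"tx":0.138,"ty":-0.13,"tz":0,"turn":0},{"hand":95,"tx":0.165,"ty":-0.156,"tz":0,"turn":0},{"hand":95,"tx":0.192,"ty":-0.182,"tz":0,"turn":0},{"hand":95,"tx":0.22,"ty":-0.208,"tz":0,"turn":0}]'
python3 - <<'E'
from ov import *
crop(c,'t25',195,155,110,95,7);crop(c,'t25r',365,160,95,85,8);crop(s,'s25r',340,105,75,75,9);crop(s,'s25',190,210,100,90,8)
cv2.imwrite('pics/s25f.png',s['pixels'])
E
python3 go.py .36 0.05 .24 204.8
```

```text
t: 36.43
tcp_pos: [0.3935, 0.1381, 0.2337]
ee_rot: [-0.215, 0.977, 0.0, 0.001]
contact_force: [0.2, -1.0, 0.7]
grip_width: 0.0811
t 36.53 now [0.3919 0.1358 0.234 ] yaw -155.32 tilt [ 0.0004 -0.0008] w 0.0812 F [-0.   0.   0.6] q [ 0.33  0.06 -0.28  1.24 -0.   -0.1 ]
shift [ 0.0648 -0.0646 -0.006 ] turn -0.002
```

View pics/t25.png

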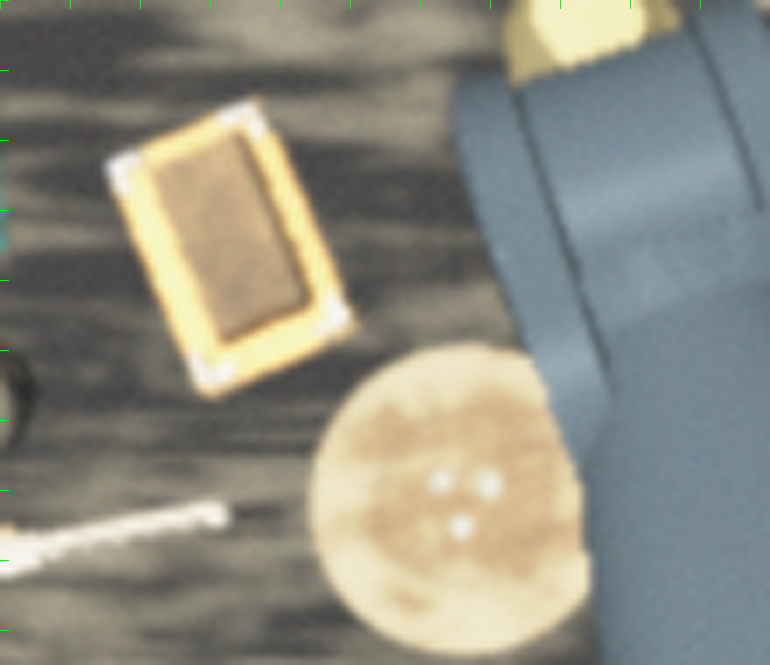

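View pics/t25r.png

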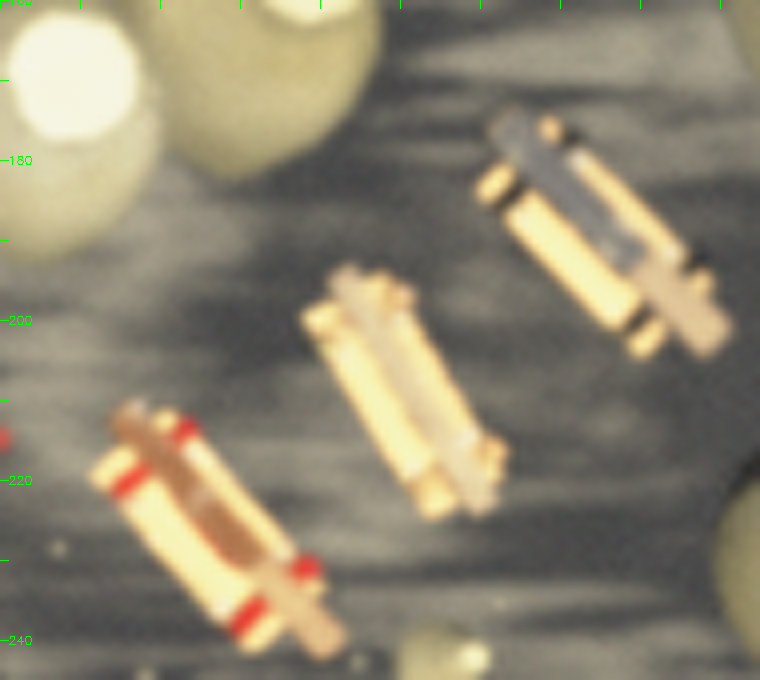

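View pics/s25r.png

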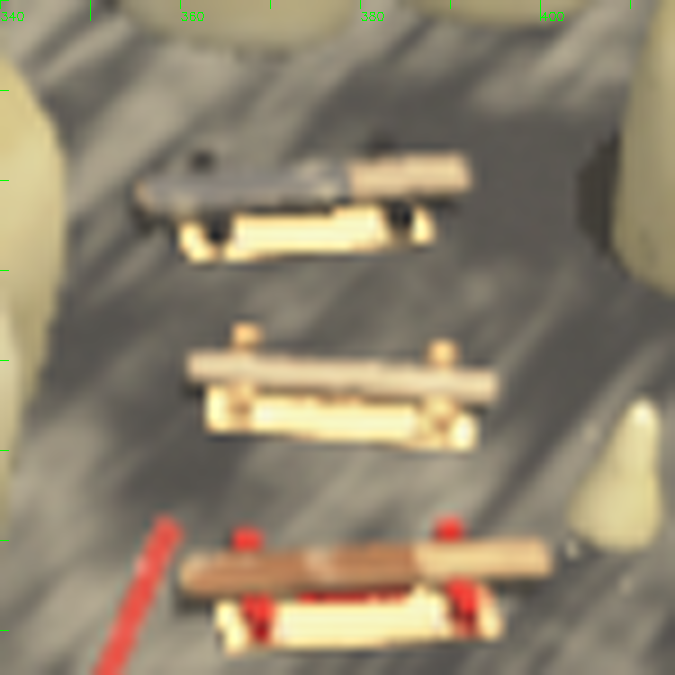

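View pics/s25.png

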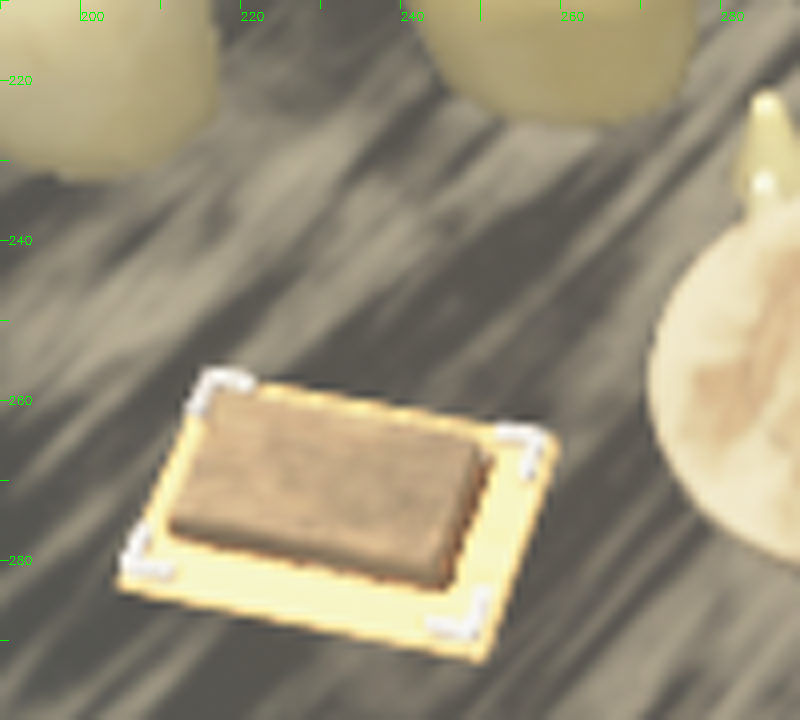

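```bash
python3 - <<'E'
from ov import *
def T(p,x0,y0,k): return [(x0+a/k-.5,y0+b/k-.5) for a,b in p]
tr=box(.512,.4238,24.8,.15,.096,.006)
inn=box(.512,.4238,24.8,.134,.08,.016)
b=[tr,inn,box(.512,.4238,24.8,.114,.06,.032)]
crop(c,'t26',202,162,50,55,13,b)
bs=np.array([-.005,0.001,0]); crop(s,'s26',195,245,75,55,10,[x+bs for x in b])
# ends of sticks on rests
for n,q,z in(('black',[(505,122),(712,345)],.022),('red',[(124,408),(330,648)],.022)): rep(n,c,*T(q,365,160,8),z)
crop(c,'t26b',415,165,45,45,15,[box(.5165,-.449,43.3,.12,.056,.005),box(.5165,-.449,43.3,.16,.024,.022)])
crop(c,'t26r',370,200,45,45,15,[box(.3655,-.2425,41,.12,.052,.005),box(.3655,-.2425,41,.16,.02,.022)])
E
```

```text
black mid [ 0.5157 -0.4491  0.022 ] len 154.9 yaw -138.6
red mid [ 0.364  -0.2453  0.022 ] len 157.0 yaw -140.2
```

View pics/t26.png

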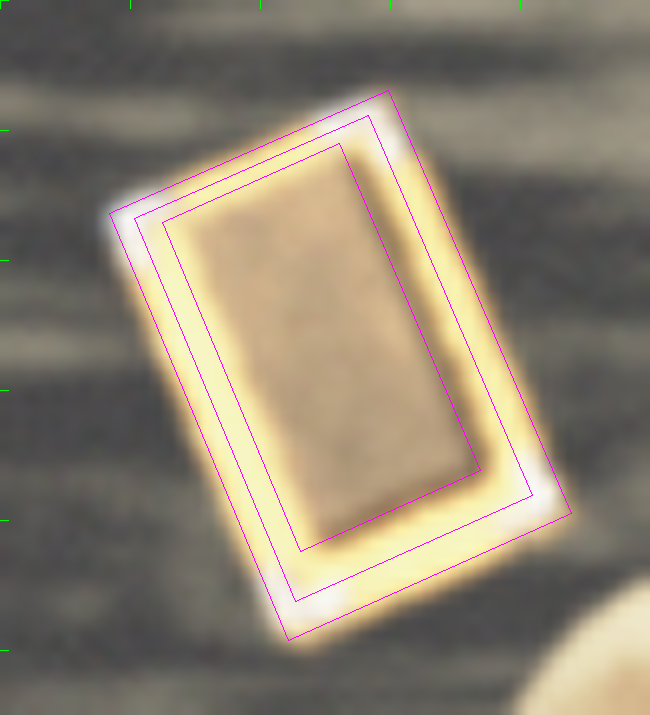

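View pics/s26.png

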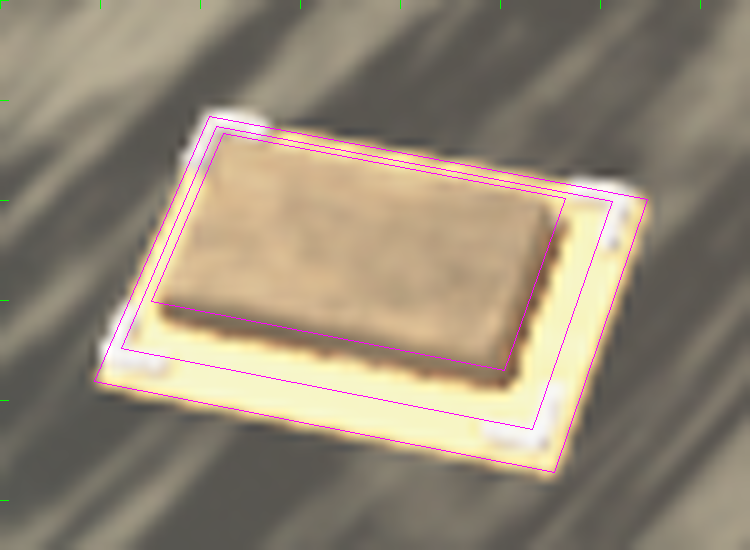

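View pics/t26b.png

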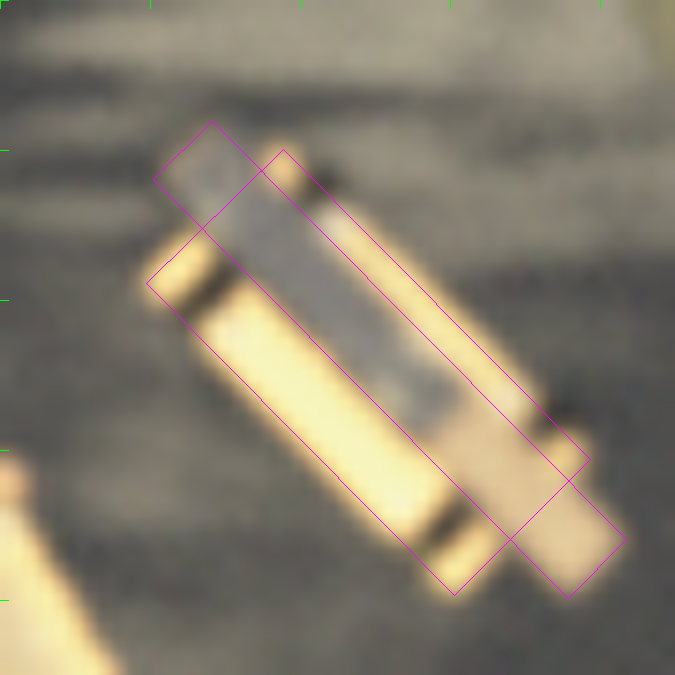

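View pics/t26r.png

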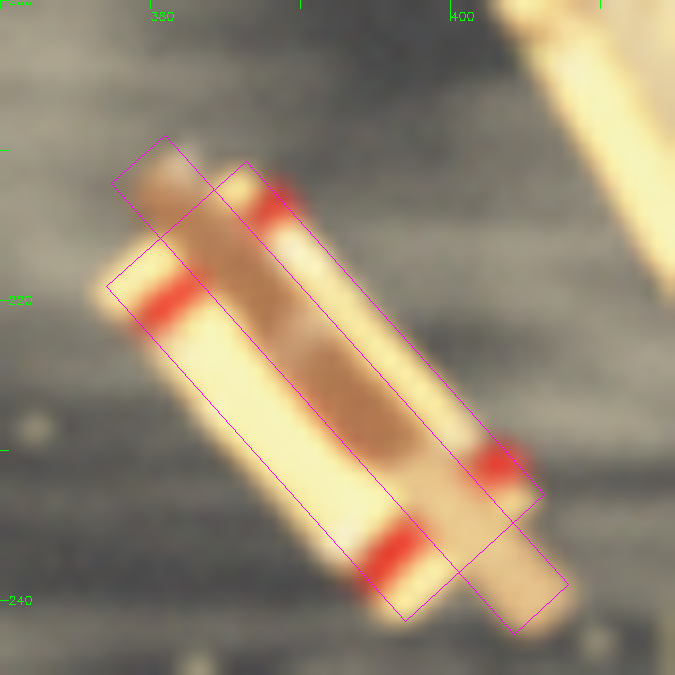

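```bash
python3 - <<'E'
from h import *
a=cv2.imread('pics/scene0.png').astype(int); b=cv2.imread('pics/s25f.png').astype(int)
for n,(x0,x1,y0,y1) in dict(tub=(198,234,308,344),turq=(135,205,280,335)).items(): print(n,abs(a-b)[y0:y1,x0:x1].mean().round(2),abs(a-b)[y0:y1,x0:x1].max())
o=get_obs(); print(o['t'],o['contact_force'])
hand_in()
E
```

```text
tub 9.81 18
turq 8.77 18
36.6333 [ 0.08227763 -0.83095029  0.93963038]
the job is handed in; nothing more can be done
```

All four pieces are in their places and the job is handed in at about 36.6 s. The order was plain stick, red stick, black stick, then block.

**Last checks, in both camera views:**
- **Sticks:** Each one lies across both bars of its own rest, between the posts. The plain and black sticks look centred to about 1–2 mm. The red one sits about 3 mm off centre along its rest, towards its bare end, and I left it there.
- **Block:** It lies flat inside all four tray corners.
- **Bystanders:** The tub and the turquoise look-alike show no movement against the first picture, only an even brightness change. The cone by the rests looked unmoved in the scene views from after the plain stick was set down until the end. The arm hid it in the first scene picture, so I have no check from before.
- **Forces:** Wrist force read at most about 7.5 N after any move. The arm ended clear of everything.

**What disagreed:** The two cameras differed by about 4–5 mm along x. I weighted the top view, which matched the held sticks better. The first grip on the plain stick was too high, and so was the first on the red, so I reopened, went lower and gripped again before lifting.

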